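Load the pottery drying rack with ware boards and lidded jars

ROBOT

A 6-joint arm with a two-finger parallel gripper is mounted at the origin on the work surface. World frame = base frame: x ahead of the robot, y to its left, z up, the work surface at z = 0. Lengths are in m, angles in rad, forces in N, time in s.
With the tool pointing down it reaches from about 0.275 to 0.725 m from the base axis. Payload 5.6 kg.
Tool frame: the origin (TCP) lies at the very end of the fingers, on their centre line; the grasp point (between the pads) lies 19 mm behind it (grasp_offset is the distance from the TCP to the grasp point, in m); z points along the fingers, y is the line along which they close (so a half turn about z gives the same grasp; the last joint's range is limited). The gripper opens to 85 mm and grips with 20 to 120 N. Pads are 22 mm wide; open, the fingers measure 114 mm over their backs; the gripper's body (76 mm by 85 mm) begins 54 mm behind the grasp point. The pads swing forward as they close: fully open they stand 13 mm farther back than shut.
Start: joints at [-1.007, 0.255, 0.108, 0, -1.424, -0.285], TCP at [0.151, -0.529, 0.231] pointing down, gripper open.
Joint ranges: [-2.95, 2.95], [-1.21, 1.97], [-1.09, 1.5], [-2.87, 1.71], [-2.94, -0.07], [-3.05, 3.05]. Speed limits (rad/s): [2.57, 2.57, 3.14, 3.14, 3.14, 3.14].

INTERFACE

Orientations are given as a unit quaternion [x, y, z, w].
In Python, from plant import * gives the robot as it stands. The module is installed in compiled form; this text tells all that it offers.
- The arm moves only by the tool send_rows, never from a script. Its argument "motion" is a list that holds one entry, the list of rows, each a list of 7 numbers: the shift along the world's x, y, z in mm, then the turn, a rotation vector about the world's x, y, z in rad, then the finger opening in mm, from 0 to 85.4. In form: [[[x, y, z, wx, wy, wz, fingers], ...]]. A call has 1 to 8 rows; each row shifts and turns the commanded pose from where the row before left it; what a row does not reach is not made up. A row lasts 1/10 s, in which the tool goes at most 50 mm and 8.59 degrees, less where a joint would pass 70% of its speed; a pose out of reach is approached as far as the arm can. A call is refused whole if a number of a shift passes 50 or a number of a turn 0.15, either way. A call with a gripper value outside its range is refused whole. The fingers move at their own pace and stop on an object; "newtons" is the grip in N (left out, the last holds). Time passes only in rows, so rows that do not move let the fingers close. It gives the time, the measured TCP pose, the force, the opening and the grip force at its end, in the units of the state.
- get_obs(): the state, without advancing time (a new reading comes with each control period).
- read_camera(name): name is "scene" or "side" or "wrist"; returns the picture (420x560x3 uint8, red, green, blue); there is no depth.
- calibration(name): a dict with "K" (3x3 intrinsics, pixels), "dist_coeffs" ([k1, k2, p1, p2, k3] as OpenCV has them; the pictures are not rectified), "camera_from_world" (4x4, takes a point from world to camera coordinates); the wrist camera has in their place "tool_from_camera" (4x4, takes a point from camera to tool coordinates, whose origin is the TCP and whose axes are the flange's). Camera axes: x right, y down, z forward; pixel columns grow to the right and rows downward; lengths in m; the calibration is good to about 2 mm. A picture is of the moment at which its call begins: read the wrist's pose just before it. calibration takes no time and is no camera call.
- finish_job(): hands the job in; it is judged then, once.
The state is a dict: "time": time; "joint_pos": joint angles; "qvel": joint speeds; "tau": joint torques, N m; "tcp_pos": TCP position; "tool_rot": TCP orientation; "force": force on the tool from outside, world axes, zero at the start; "torque": the same for the moment, N m; "grip_width": opening from 0.0 (shut) to 1.0 (fully open); "gripper_force": force on a finger pad.
Only numpy, scipy, OpenCV 4.12 (cv2) and the standard library are available. Lean on these libraries where they do the work, as an engineer would, in place of code of your own. Each camera call takes 0.05 s, during which the arm holds its last target. There are 200 camera calls.

TASK

Load the drying rack: first fit every ware board that is there onto the rack, each at a station of its own, sliding it about over the station's two pins until its holes drop over them and it lies flat on the deck. Then stand the two clay jars upright in the middle of two of the seated boards, one jar to a board, and last of all set a lid on each jar so that it sits fully down and level. Leave the glaze pot and the small bowl that stand among them where they are.

Things in the scene. Friction and masses are not known exactly. Their poses are not given: they have to be found in the camera images.
- rack: Low fixed wooden deck, 340 (its x) by 210 mm (its y), 18 mm high, origin at the centre of its underside. Three stations 110 mm apart along x, each a slot along y with two fixed upright steel pins, 10 mm thick, 12 mm tall, 124 mm apart along y. Each pair is offset as a whole up to 10 mm either way along y from the station centre; this varies and is not reported: feel for it or look.
- station0 (a point): Centre of station 0 on the deck's top surface (18 mm above the table), axes as the rack's: x across the slot, y along it. The pins stand at y = +62 and -62 mm plus the unreported offset, which is within 10 mm.
- station1 (a point): Centre of station 1 on the deck's top surface (18 mm above the table), axes as the rack's: x across the slot, y along it. The pins stand at y = +62 and -62 mm plus the unreported offset, which is within 10 mm.
- station2 (a point): Centre of station 2 on the deck's top surface (18 mm above the table), axes as the rack's: x across the slot, y along it. The pins stand at y = +62 and -62 mm plus the unreported offset, which is within 10 mm.
- boardA: Plywood ware board, 56 (its x) by 170 (its y) by 14 mm thick, 0.11 kg, flat on the table; two or three of the three are there. Origin at the centre of its underside. Two 14 mm through holes at y = +62 and -62 mm on its centre line. Seated, its underside rests on the deck; otherwise it rides on the pin tops 12 mm higher. Either end may face either way. Grip it across its width.
- boardB: Plywood ware board, 56 (its x) by 170 (its y) by 14 mm thick, 0.11 kg, flat on the table; two or three of the three are there. Origin at the centre of its underside. Two 14 mm through holes at y = +62 and -62 mm on its centre line. Seated, its underside rests on the deck; otherwise it rides on the pin tops 12 mm higher. Either end may face either way. Grip it across its width.
- boardC: Plywood ware board, 56 (its x) by 170 (its y) by 14 mm thick, 0.11 kg, flat on the table; two or three of the three are there. Origin at the centre of its underside. Two 14 mm through holes at y = +62 and -62 mm on its centre line. Seated, its underside rests on the deck; otherwise it rides on the pin tops 12 mm higher. Either end may face either way. Grip it across its width.
- jar1: Small open terracotta jar, 70 mm tall, 64 mm diameter at the belly (18 to 52 mm above its foot), 60 mm at the rim, foot 54 mm, mouth 50 mm across inside, wall 5 mm, about 0.24 kg. Origin at the centre of its foot, z up. Standing on the table; both jars are alike.
- jar2: Small open terracotta jar, 70 mm tall, 64 mm diameter at the belly (18 to 52 mm above its foot), 60 mm at the rim, foot 54 mm, mouth 50 mm across inside, wall 5 mm, about 0.24 kg. Origin at the centre of its foot, z up. Standing on the table; both jars are alike.
- lid1: Round terracotta lid, 0.09 kg, fits either jar, lies flange down. From below: a flange 42 mm in diameter, 8 mm deep, that goes inside the jar's mouth; a disc 72 mm in diameter, 6 mm thick, that rests on the rim; a knob 22 mm in diameter, 22 mm tall (top 36 mm above the origin). Origin at the centre of the flange's underside; seated, it is 62 mm above the jar's origin.
- lid2: Round terracotta lid, 0.09 kg, fits either jar, lies flange down. From below: a flange 42 mm in diameter, 8 mm deep, that goes inside the jar's mouth; a disc 72 mm in diameter, 6 mm thick, that rests on the rim; a knob 22 mm in diameter, 22 mm tall (top 36 mm above the origin). Origin at the centre of the flange's underside; seated, it is 62 mm above the jar's origin.
- glazepot: Bystander: closed white glaze pot, 62 mm diameter, 66 mm tall, origin at the centre of its base. Leave it.
- dish: Bystander: small terracotta bowl, 76 mm across, 32 mm tall, origin at the centre of its base. Leave it.
There are look-alikes about, which are no part of the job. Leave any blue or white look-alike of the lid1 alone. Leave any purple look-alike of the boardA alone.

How it is judged:
By the outcome, as a careful person would: the job done as asked, in the order asked, and still so for the second after the job is handed in, with the robot touching nothing.
Of boardA, boardB, boardC only 2 to 3 are there at a start; the rules pass over those that are not, and their reading is None.
At some moment in a run one of boardA, boardB, boardC may be knocked a few centimetres aside while the robot is not near it.
Once in a run the grip may slacken for a moment while it holds something.
It also fails if it takes over 208 s, if anything falls off the work surface, if the arm or the gripper's body presses on something with over 40 N, if the wrist force passes 120 N, or if a joint passes its speed limit or range.

## Working session

There is one attempt and no reset: what is moved stays moved. The work goes in short steps, Python scripts to look and compute and a tool call to move; the robot and the scene stay as the last step left them, time stands still between calls to the robot, and variables do not carry over. Pictures are saved under pics/ and viewed, at most 14 in all, crops included, and the job is handed in when it is done.

Besides the shell and the picture viewer there is one more tool, called after "Call:" by a JSON object that holds its "fn" and its "kwargs". send_rows: Moves the arm, as the interface text tells. Its arguments: {"type":"object","properties":{"motion":{"type":"array"},"newtons":{"type":"number"}},"required":["motion"]}

```bash
mkdir -p pics; ls; python3 - <<'E'
from plant import *
import cv2,numpy as np
o=get_obs(); print(o)
for n in ["scene","side"]:
    im=read_camera(n); cv2.imwrite(f"pics/{n}0.png",im[:,:,::-1])
    c=calibration(n); print(n,c)
im=read_camera("wrist"); cv2.imwrite("pics/wrist0.png",im[:,:,::-1]); print(calibration("wrist"))
a=cv2.imread("pics/scene0.png");b=cv2.imread("pics/side0.png")
E
```

```text
pics
{'time': 0.0, 'joint_pos': array([-1.00740030e+00,  2.55780081e-01,  1.06999661e-01, -4.99486787e-04,
       -1.42389009e+00, -2.84596415e-01]), 'qvel': array([ 0.00044301, -0.00201357, -0.00010959,  0.00039574, -0.00101776,
        0.00022075]), 'tau': array([ 6.76792897e-04, -3.86630702e+01,  2.37932897e+01,  5.36495090e+00,
       -6.17310972e-03, -1.91660251e-05]), 'tcp_pos': array([ 0.15128816, -0.52826809,  0.23037264]), 'tool_rot': array([-1.38912270e-01,  9.90304217e-01,  9.55739138e-04, -1.60379177e-04]), 'force': array([-0.95017741, -0.09687211,  0.89921006]), 'torque': array([-0.00344044, -0.03526372, -0.06794486]), 'gripper_force': 0.0, 'grip_width': 1.0019717218269757}
scene {'K': array([[470.65124548,   0.        , 269.09636231],
       [  0.        , 470.65124548, 210.26926875],
       [  0.        ,   0.        ,   1.        ]]), 'dist_coeffs': array([-0.01483549,  0.        ,  0.        ,  0.        ,  0.        ]), 'camera_from_world': array([[-3.27944688e-01,  9.44696651e-01,  7.19974943e-04,
         7.47818333e-02],
       [ 5.55388403e-01,  1.93415507e-01, 
[... 643 characters left out ...]
5 , -0.56191807,  1.3113919 ],
       [ 0.        ,  0.        ,  0.        ,  1.        ]])}
{'K': array([[291.48259957,   0.        , 279.68822736],
       [  0.        , 291.48259957, 208.4439586 ],
       [  0.        ,   0.        ,   1.        ]]), 'dist_coeffs': array([0.01759009, 0.        , 0.        , 0.        , 0.        ]), 'tool_from_camera': array([[-1.54006044e-03, -9.55875195e-01, -2.93769023e-01,
         7.51428369e-02],
       [ 9.99997894e-01, -1.87052853e-03,  8.43978098e-04,
         2.72503721e-04],
       [-1.35624107e-03, -2.93767105e-01,  9.55876064e-01,
        -1.42627422e-01],
       [ 0.00000000e+00,  0.00000000e+00,  0.00000000e+00,
         1.00000000e+00]])}
```

View pics/scene0.png

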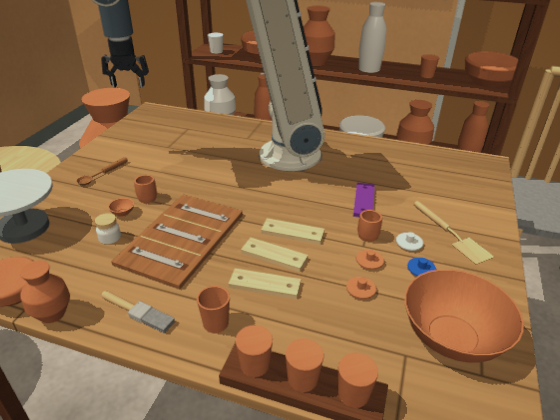

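View pics/side0.png

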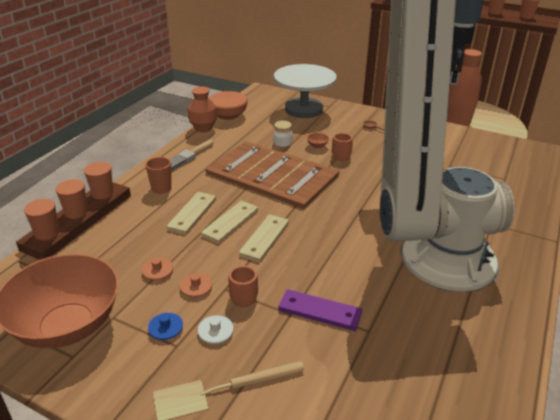

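The scene picture shows three cream boards at (293,231), (275,253) and (265,282), and the rack around (180,238). Cups stand at (147,189), (370,225) and (214,310), with orange lids at (371,260) and (362,288). The side view agrees.

```bash
cat > h.py <<'E'
from plant import *
import cv2,numpy as np
from scipy.spatial.transform import Rotation as R
def cam(n,obs=None):
    c=calibration(n)
    if n=="wrist":
        T=np.eye(4);T[:3,:3]=R.from_quat(obs["tool_rot"]).as_matrix();T[:3,3]=obs["tcp_pos"]
        W=T@c["tool_from_camera"]
    else: W=np.linalg.inv(c["camera_from_world"])
    return c["K"],c["dist_coeffs"],W
def rays(C,uv):
    K,d,W=C
    p=cv2.undistortPoints(np.array(uv,float).reshape(-1,1,2),K,d).reshape(-1,2)
    return W[:3,3],np.c_[p,np.ones(len(p))]@W[:3,:3].T
def plane(C,uv,z):
    o,r=rays(C,uv); return o+r*((z-o[2])/r[:,2])[:,None]
def proj(C,X):
    K,d,W=C; V=np.linalg.inv(W)
    return cv2.projectPoints(np.array(X,float).reshape(-1,3),cv2.Rodrigues(V[:3,:3])[0],V[:3,3],K,d)[0].reshape(-1,2)
def hsv(im): return cv2.cvtColor(im,cv2.COLOR_RGB2HSV)
def tri(C1,u1,C2,u2):
    o1,r1=rays(C1,[u1]);o2,r2=rays(C2,[u2]);r1,r2=r1[0],r2[0]
    t=np.linalg.lstsq(np.c_[r1,-r2],o2-o1,rcond=None)[0]
    a,b=o1+t[0]*r1,o2+t[1]*r2; return (a+b)/2,np.linalg.norm(a-b)
E
cat > boards.py <<'E'
from h import *
def boards(im,C,z=.014,amin=300):
    h=hsv(im); m=cv2.inRange(h,(18,40,150),(38,140,255)); m=cv2.morphologyEx(m,cv2.MORPH_CLOSE,np.ones((5,5)))
    out=[]
    for c in cv2.findContours(m,cv2.RETR_EXTERNAL,cv2.CHAIN_APPROX_NONE)[0]:
        if cv2.contourArea(c)<amin: continue
        P=plane(C,c.reshape(-1,2),z)[:,:2]
        (x,y),(w,l),a=cv2.minAreaRect((P*1000).astype(np.float32))
        if w>l: w,l,a=l,w,a+90   # a: direction of width axis
        out.append((round(x),round(y),round(w),round(l),round(a,1),tuple(c.reshape(-1,2).mean(0).astype(int))))
    return out
E
python3 - <<'E'
from boards import *
for n in ["scene","side"]:
    im=cv2.imread(f"pics/{n}0.png")[:,:,::-1].copy();C=cam(n)
    print(n)
    for b in boards(im,C): print(b)
    h=hsv(im)
    m=cv2.inRange(h,(0,130,60),(13,255,255))
    for c in cv2.findContours(m,cv2.RETR_EXTERNAL,cv2.CHAIN_APPROX_NONE)[0]:
        if cv2.contourArea(c)>120:
            print(cv2.boundingRect(c),cv2.contourArea(c))
    for u,v in [(147,189),(370,225),(214,310),(371,260),(362,288),(183,238)] if n=="scene" else [(342,147),(159,175),(243,286),(157,268),(197,286),(272,172)]:
        print((u,v),h[v,u],im[v,u],plane(C,[(u,v)],.03)[0].round(3))
E
python3 - <<'E'
import cv2
a=cv2.imread("pics/scene0.png"); cv2.imwrite("pics/crop1.png",cv2.resize(a[160:340,90:390],None,fx=2.6,fy=2.6,interpolation=cv2.INTER_CUBIC))
E
```

```text
scene
(1054, -122, 157, 333, 0.5, (np.int64(84), np.int64(386)))
(653, 134, 71, 173, 6.1, (np.int64(264), np.int64(282)))
(416, 760, 39, 156, 90.2, (np.int64(533), np.int64(278)))
(543, 121, 72, 176, 173.8, (np.int64(274), np.int64(253)))
(434, 138, 74, 173, 1.8, (np.int64(292), np.int64(230)))
(286, 548, 68, 291, 135.1, (np.int64(453), np.int64(233)))
(-58, -71, 147, 408, 131.9, (np.int64(282), np.int64(148)))
(221, -902, 265, 466, 106.6, (np.int64(44), np.int64(147)))
(219, 325, 169, 95) 9374.5
(197, 286, 33, 47) 1198.0
(346, 277, 31, 22) 488.5
(404, 269, 120, 94) 8243.5
(0, 257, 70, 66) 3289.5
(356, 250, 28, 20) 400.5
(357, 210, 25, 32) 605.0
(108, 198, 26, 19) 334.0
(112, 196, 130, 93) 5647.0
(134, 175, 23, 29) 489.0
(77, 158, 50, 27) 201.0
(79, 87, 51, 61) 1679.0
(234, 75, 38, 46) 560.5
(303, 0, 247, 155) 11836.5
(175, 0, 88, 109) 2493.5
(147, 189) [ 10 165 124] [124  71  44] [ 0.406 -0.34   0.03 ]
(370, 225) [ 10 162 146] [146  85  53] [0.361 0.344 0.03 ]
(214, 310) [ 10 168 120] [120  68  41] [0.789 0.063 0.03 ]
(371, 260) [ 11 163 138] [138  81  50] [0.505 0.37  0.03 ]
(362, 
[... 535 characters left out ...]
.0
(145, 156, 27, 40) 798.0
(205, 141, 135, 69) 4596.0
(331, 133, 23, 32) 518.5
(306, 130, 24, 20) 303.5
(188, 87, 60, 47) 1677.5
(0, 62, 22, 14) 123.0
(505, 30, 39, 89) 1334.0
(20, 30, 23, 14) 126.5
(448, 23, 69, 104) 3324.0
(2, 23, 26, 14) 138.0
(14, 7, 24, 13) 126.0
(481, 0, 79, 129) 1624.5
(361, 0, 29, 109) 1166.0
(0, 0, 22, 13) 145.0
(342, 147) [  9 154 103] [103  60  41] [ 0.411 -0.341  0.03 ]
(159, 175) [  9 151 101] [101  59  41] [0.814 0.056 0.03 ]
(243, 286) [  9 153 107] [107  62  43] [0.373 0.341 0.03 ]
(157, 268) [  9 150 104] [104  61  43] [0.574 0.38  0.03 ]
(197, 286) [  9 151 115] [115  68  47] [0.461 0.387 0.03 ]
(272, 172) [ 12  75 149] [149 123 105] [ 0.535 -0.108  0.03 ]
```

View pics/crop1.png

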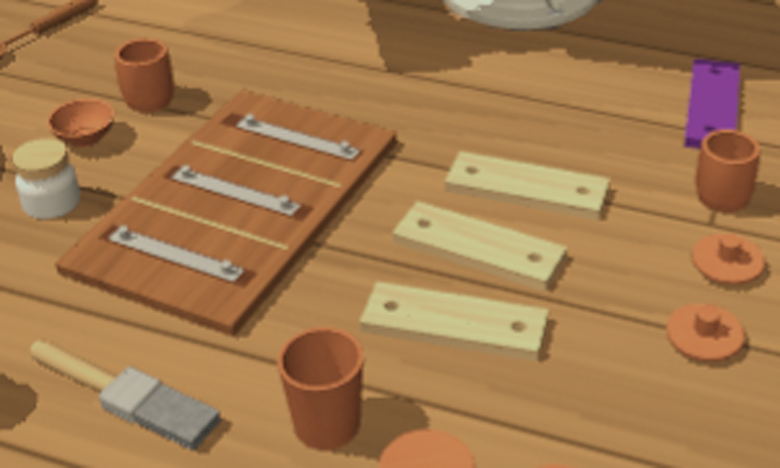

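The crop shows pins at both ends of each slot. The small jars are the cups at scene (147,189) and (370,225), because the one at (214,310) is a bigger tumbler. Next I move above the middle for a wrist overview.

Call:
{"fn": "send_rows", "kwargs": {"motion": [[[25, 38, 12, 0, 0, 0.1, 85], [25, 38, 12, 0, 0, 0.1, 85], [25, 38, 12, 0, 0, 0.1, 85], [25, 38, 12, 0, 0, 0.1, 85], [25, 38, 12, 0, 0, 0.1, 85], [25, 38, 12, 0, 0, 0.1, 85], [25, 38, 12, 0, 0, 0.1, 85]]]}}

```text
time: 0.85
tcp_pos: [0.3268, -0.261, 0.3157]
tool_rot: [-0.472, 0.882, 0.0, 0.0]
force: [2.2, -0.9, -0.5]
grip_width: 0.993
gripper_force: 0.0
```

Call:
{"fn": "send_rows", "kwargs": {"motion": [[[25, 38, 12, 0, 0, 0.1, 85], [25, 38, 12, 0, 0, 0.1, 85], [25, 38, 12, 0, 0, 0.1, 85], [25, 38, 12, 0, 0, 0.1, 85], [25, 38, 12, 0, 0, 0.1, 85], [25, 38, 12, 0, 0, 0.1, 85], [25, 38, 12, 0, 0, 0.1, 85], [0, 0, 0, 0, 0, 0, 85]]]}}

```text
time: 1.65
tcp_pos: [0.5036, 0.0073, 0.3979]
tool_rot: [0.747, -0.665, -0.001, 0.001]
force: [0.5, 0.1, -0.4]
grip_width: 0.992
gripper_force: 0.0
```

```bash
python3 - <<'E'
from h import *
import pickle
o=get_obs(); im=read_camera("wrist"); print(o["tcp_pos"],R.from_quat(o["tool_rot"]).as_matrix()[:,1],o["joint_pos"])
cv2.imwrite("pics/w1.png",im[:,:,::-1]); pickle.dump(o,open("w1.pkl","wb"))
E
```

```text
[0.50363525 0.00730982 0.39789771] [-0.99339554 -0.11471935  0.00218575] [ 3.25198256e-01  1.77591281e-01  4.28375718e-01 -1.18886041e-03
 -1.82356993e+00 -2.10522453e-01]
```

View pics/w1.png

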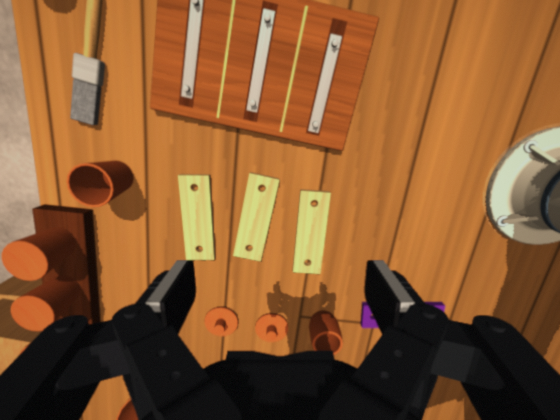

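The wrist picture shows pins at about (196,6)/(187,92), (268,16)/(253,106) and (335,45)/(315,128). The board holes are at (194,187)/(199,249), (262,188)/(249,248) and (313,203)/(308,263), and the lids are near (222,321) and (272,327). I refine these positions next.

```bash
cat > holes.py <<'E'
from h import *
def dark(im,uv,r=6,inv=False):
    g=im.astype(float).sum(2); out=[]
    for u,v in uv:
        u,v=int(round(u)),int(round(v)); y0,x0=max(v-r,0),max(u-r,0)
        p=g[y0:v+r+1,x0:u+r+1]; w=np.clip((np.median(p)-p),0,None); w[w<.5*w.max()]=0
        yy,xx=np.mgrid[y0:y0+p.shape[0],x0:x0+p.shape[1]]
        out.append(((w*xx).sum()/w.sum(),(w*yy).sum()/w.sum()))
    return np.array(out)
E
python3 - <<'E'
from boards import *; from holes import *
import pickle
o=pickle.load(open("w1.pkl","rb")); C=cam("wrist",o); im=cv2.imread("pics/w1.png")[:,:,::-1].copy()
H=dark(im,[(194,187),(199,249),(262,188),(249,248),(313,203),(308,263)])
print(H.round(1))
P=plane(C,H,.0135)
for a,b in P.reshape(3,2,3): print("board",((a+b)/2*1000).round(1),"len",np.linalg.norm(a-b),"yaw of a-b",np.degrees(np.arctan2(*(a-b)[[1,0]])))
Q=plane(C,[(196,6),(187,92),(268,16),(253,106),(335,45),(315,128)],.028)
for a,b in Q.reshape(3,2,3): print("pins",((a+b)/2*1000).round(1),"len",np.linalg.norm(a-b),"yaw",np.degrees(np.arctan2(*(a-b)[[1,0]])),(a*1000).round(),(b*1000).round())
h=hsv(im); print(boards(im,C))
print((plane(C,[(156,0),(153,108),(344,150),(376,17)],.018)*1000).round())
# lids/jars from fixed views: silhouettes
S=[cam("scene"),cam("side")]; I=[cv2.imread(f"pics/{n}0.png")[:,:,::-1].copy() for n in ("scene","side")]
def box(im,x,y,w,h): return (x+w/2,y+h/2)
print("jarL",tri(S[0],(145.5,189.5),S[1],(342.5,149)),"jarR",tri(S[0],(369.5,226),S[1],(243.5,286.5)))
print("lidnear",tri(S[0],(371,261),S[1],(197,287)),"lidfar",tri(S[0],(361.5,289),S[1],(157,270)))
print("lid knob wrist"); print((plane(C,[(222,321),(272,327)],.01)*1000).round())
E
python3 - <<'E'
import cv2
a=cv2.imread("pics/w1.png"); b=cv2.imread("pics/side0.png")
import numpy as np
x=cv2.resize(a[0:150,140:390],(750,450),interpolation=cv2.INTER_CUBIC)
cv2.imwrite("pics/crop2.png",x)
E
```

```text
[[193.3 186.6]
 [198.1 248.3]
 [261.  187.4]
 [248.2 247.5]
 [314.1 202.6]
 [307.4 262.2]]
board [649.1 133.   13.5] len 0.12439263682760193 yaw of a-b -84.13279068388495
board [538.1 120.4  13.5] len 0.12464987272192395 yaw of a-b -96.27089337953615
board [426.7 138.8  13.5] len 0.12464240757422826 yaw of a-b -87.72192971833918
pins [ 659.6 -150.6   28. ] len 0.122157858058598 yaw -95.5103125312061 [ 654. -211.   28.] [665. -90.  28.]
pins [ 551. -146.   28.] len 0.13094462499964524 yaw -95.15395969904165 [ 545. -211.   28.] [557. -81.  28.]
pins [ 443.4 -121.1   28. ] len 0.1272030514908345 yaw -95.53278443594354 [ 437. -184.   28.] [450. -58.  28.]
[(427, 139, 57, 172, 2.4, (np.int64(310), np.int64(231))), (648, 133, 56, 170, 6.0, (np.int64(196), np.int64(216))), (537, 121, 57, 172, 173.8, (np.int64(255), np.int64(216))), (38, 35, 85, 187, 29.8, (np.int64(523), np.int64(207))), (444, -126, 16, 143, 174.7, (np.int64(324), np.int64(81))), (666, -140, 16, 109, 174.3, (np.int64(190), np.int64(56))), (829, -146, 37, 117, 172.0, (np.int64(86), np.int64(45)))]
[[ 717. -215.   18.]
 [ 725.  -58.   18.]
 [ 392.  -26.   18.]
 [ 379. -231.   18.]]
jarL (array([ 0.40802335, -0.34274556,  0.02581761]), np.float64(0.005763129106268893)) jarR (array([0.36956268, 0.34413502, 0.03282074]), np.float64(0.0005098508574127719))
lidnear (array([0.47722854, 0.36859279, 0.00332948]), np.float64(0.002258783760062557)) lidfar (array([0.58967878, 0.36438071, 0.00528604]), np.float64(0.0003810572878120843))
lid knob wrist
[[587. 363.  10.]
 [478. 366.  10.]]
```

View pics/crop2.png

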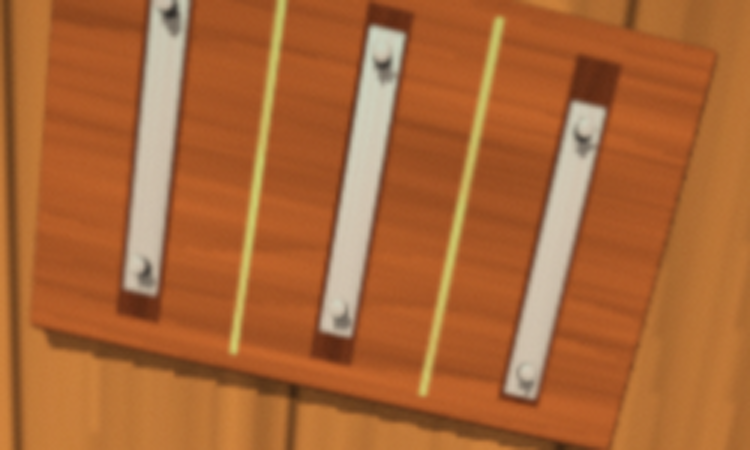

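The crop shows bright pin tops at crop (382,57)/(340,312), (584,130)/(525,373) and (170,8)/(144,266). Now a closer look over the rack.

Call:
{"fn": "send_rows", "kwargs": {"motion": [[[8, -36, -16, 0, 0, 0, 85], [8, -36, -16, 0, 0, 0, 85], [8, -36, -16, 0, 0, 0, 85], [8, -36, -16, 0, 0, 0, 85], [8, -36, -16, 0, 0, 0, 85], [8, -36, -16, 0, 0, 0, 85], [0, 0, 0, 0, 0, 0, 85], [0, 0, 0, 0, 0, 0, 85]]]}}

```text
time: 2.5
tcp_pos: [0.5484, -0.2141, 0.3026]
tool_rot: [0.743, -0.669, -0.001, 0.001]
force: [-0.1, 0.7, 0.5]
grip_width: 0.994
gripper_force: 0.0
```

```bash
python3 - <<'E'
from h import *
import pickle
o=get_obs(); im=read_camera("wrist"); print(o["tcp_pos"],R.from_quat(o["tool_rot"]).as_matrix()[:,1])
cv2.imwrite("pics/w2.png",im[:,:,::-1]); pickle.dump(o,open("w2.pkl","wb"))
C=cam("wrist",o)
print(proj(C,[(.654,-.211,.03),(.665,-.09,.03),(.545,-.211,.03),(.557,-.081,.03),(.437,-.184,.03),(.450,-.058,.03)]).round())
cv2.imwrite("pics/crop3.png",cv2.resize(im[60:360,100:460,::-1],None,fx=2,fy=2,interpolation=cv2.INTER_CUBIC))
E
```

```text
[ 0.54841695 -0.21408682  0.30258421] [-0.99449541 -0.10476582  0.00173307]
[[205. 167.]
 [196. 244.]
 [281. 175.]
 [265. 256.]
 [352. 200.]
 [330. 275.]]
```

View pics/crop3.png

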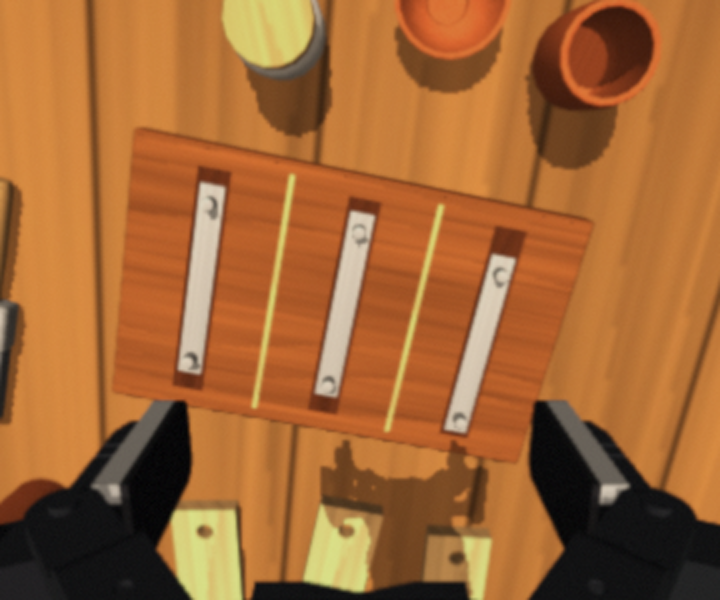

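The pin tops show at crop (210,207)/(190,361), (360,233)/(328,384) and (500,276)/(459,419). I compute the pin axes next.

```bash
python3 - <<'E'
from h import *
import pickle
o=pickle.load(open("w2.pkl","rb")); C=cam("wrist",o); im=cv2.imread("pics/w2.png")[:,:,::-1].copy()
cr=np.array([(210,206),(190,360),(360,233),(328,384),(500,276),(459,419)],float)
Q=plane(C,cr/2+[100,60],.030)
for a,b in Q.reshape(3,2,3): print("pins",((a+b)/2*1000).round(1),"len",np.linalg.norm(a-b),"yaw",np.degrees(np.arctan2(*(a-b)[[1,0]])),(a*1000).round(),(b*1000).round())
# strips
h=hsv(im); m=cv2.inRange(h,(0,0,150),(35,60,255)); m[:, :120]=0
for c in cv2.findContours(m,cv2.RETR_EXTERNAL,cv2.CHAIN_APPROX_NONE)[0]:
    if 500<cv2.contourArea(c)<2500:
        P=plane(C,c.reshape(-1,2),.018)[:,:2]*1000
        (x,y),(w,l),a=cv2.minAreaRect(P.astype(np.float32)); print("strip",round(x,1),round(y,1),round(w,1),round(l,1),round(a,1))
m=cv2.inRange(h,(3,140,60),(14,255,255))
D=plane(C,np.array([(137,130),(592,220),(517,462),(114,392)])/2+[100,60],.018)*1000
print("deck corners",D.round(),D.mean(0).round(1))
for i in range(4): d=D[(i+1)%4]-D[i]; print(np.linalg.norm(d).round(),np.degrees(np.arctan2(d[1],d[0])).round(1))
H=np.array([(204,532),(346,530),(457,558)])/2+[100,60]; print((plane(C,H,.0135)*1000).round(1))
E
```

```text
pins [ 660.5 -156.9   30. ] len 0.12082315922114914 yaw -95.68876736055918 [ 654. -217.   30.] [666. -97.  30.]
pins [ 552.8 -148.    30. ] len 0.12204405212163535 yaw -95.87837284119482 [ 547. -209.   30.] [559. -87.  30.]
pins [ 446.6 -127.5   30. ] len 0.12043753347749424 yaw -95.71179039300657 [ 441. -187.   30.] [453. -68.  30.]
strip 445.2 -125.6 148.8 17.2 84.4
strip 553.9 -147.1 149.0 16.9 84.6
strip 663.7 -156.3 149.0 17.1 84.5
deck corners [[ 709. -263.   18.]
 [ 377. -233.   18.]
 [ 395.  -26.   18.]
 [ 730.  -57.   18.]] [ 552.9 -145.    18. ]
333.0 174.9
208.0 85.2
336.0 -5.3
207.0 -95.6
[[655.3  74.1  13.5]
 [531.   59.7  13.5]
 [429.1  79.2  13.5]]
```

Call:
{"fn": "send_rows", "kwargs": {"motion": [[[11, 39, -20, 0, 0, 0, 70], [11, 39, -20, 0, 0, 0, 70], [11, 39, -20, 0, 0, 0, 70], [11, 39, -20, 0, 0, 0, 70], [11, 39, -20, 0, 0, 0, 70], [11, 39, -20, 0, 0, 0, 70], [11, 39, -20, 0, 0, 0, 70], [11, 39, -20, 0, 0, 0, 70]]]}}

```text
time: 3.35
tcp_pos: [0.6375, 0.102, 0.1443]
tool_rot: [0.745, -0.667, 0.001, -0.001]
force: [0.4, -0.6, 0.8]
grip_width: 0.819
gripper_force: 0.0
```

Call:
{"fn": "send_rows", "kwargs": {"motion": [[[12, 36, -20, 0, 0, 0, 70], [0, 0, 0, 0, 0, 0, 70], [0, 0, 0, 0, 0, 0, 70]]]}}

```text
time: 3.65
tcp_pos: [0.649, 0.1369, 0.1237]
tool_rot: [0.745, -0.667, 0.0, -0.0]
force: [0.6, -0.6, 1.3]
grip_width: 0.82
gripper_force: 0.0
```

```bash
cat > look.py <<'E'
from holes import *
import sys
# look.py name z x y x y ... : refine the dark blobs near predicted world points (mm)
def look(name,pts,z,save=True,r=None):
    o=get_obs(); im=read_camera("wrist"); C=cam("wrist",o)
    cv2.imwrite(f"pics/{name}.png",im[:,:,::-1])
    print(o["time"],"tcp",(o["tcp_pos"]*1000).round(1),"yaw_y",np.degrees(np.arctan2(*R.from_quat(o["tool_rot"]).as_matrix()[[1,0],1])).round(2),"w",round(o["grip_width"]*85.4,1),"F",o["force"].round(1))
    for p in pts:
        uv=proj(C,[[p[0]/1000,p[1]/1000,z]])[0]
        if not(5<uv[0]<555 and 5<uv[1]<415): print(p,"off",uv.round()); continue
        s=dark(im,[uv],r or 14); print(p,uv.round(),"->",s.round(1)[0],(plane(C,s,z)*1000).round(1)[0])
    return o,im,C
E
python3 - <<'E'
from look import *
look("w3",[(655.4,72.5),(642.7,195),(531.3,59)],.0135)
E
```

```text
3.65 tcp [649.  136.9 123.7] yaw_y -173.65 w 70.0 F [ 0.6 -0.6  1.3]
(655.4, 72.5) [280. 131.] -> [280.6 129.6] [655.3  71.5  13.5]
(642.7, 195) [279. 263.] -> [279.7 263.5] [642.5 195.5  13.5]
(531.3, 59) [430. 131.] -> [431.1 129.8] [530.5  58.3  13.5]
```

View pics/w3.png

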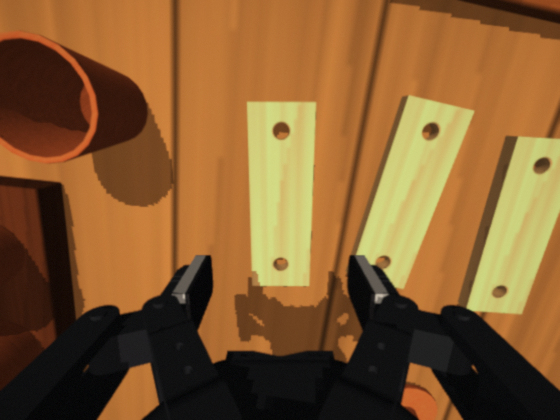

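The wrist view shows the board centred between the fingers, with holes at (281,130) and (280,264). I descend and grip.

Call:
{"fn": "send_rows", "kwargs": {"motion": [[[0, -3, -40, 0, 0, 0, 70], [0, 0, -40, 0, 0, 0, 70], [0, 0, -25, 0, 0, 0, 70], [0, 0, -10, 0, 0, 0, 70], [0, 0, -5, 0, 0, 0, 70], [0, 0, 0, 0, 0, 0, 70]]], "newtons": 60}}

```text
time: 4.3
tcp_pos: [0.6502, 0.1321, 0.0047]
tool_rot: [0.744, -0.668, 0.001, -0.001]
force: [0.5, -0.4, 0.4]
grip_width: 0.818
gripper_force: 0.0
```

Call:
{"fn": "send_rows", "kwargs": {"motion": [[[0, 0, 0, 0, 0, 0, 40], [0, 0, 0, 0, 0, 0, 40], [0, 0, 0, 0, 0, 0, 40], [0, 0, 0, 0, 0, 0, 40], [0, 0, 10, 0, 0, 0, 40], [0, 0, 10, 0, 0, 0, 40], [0, 0, 10, 0, 0, 0, 40], [0, 0, 0, 0, 0, 0, 40]]], "newtons": 60}}

```text
time: 5.1
tcp_pos: [0.6508, 0.1327, 0.0358]
tool_rot: [0.744, -0.668, 0.001, -0.002]
force: [0.2, 0.3, -1.0]
grip_width: 0.628
gripper_force: 63.2
```

```bash
python3 - <<'E'
from look import *
look("w4",[(655.4,71.5),(642.7,195),(531.3,59)],.0435)
E
```

```text
5.1 tcp [650.8 132.7  35.8] yaw_y -173.79 w 53.6 F [ 0.2  0.3 -1. ]
(655.4, 71.5) [284. 149.] -> [280.  149.5] [657.1  71.7  43.5]
(642.7, 195) [282. 367.] -> [282.7 360.9] [642.7 190.8  43.5]
(531.3, 59) off [562. 150.]
```

View pics/w4.png

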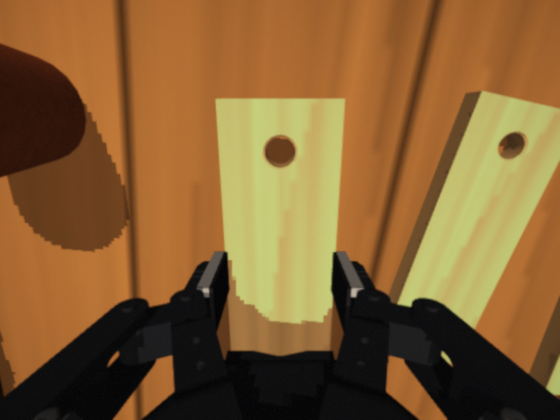

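The board is held centrally, with its hole at (280,150). I carry it to station x=664.

Call:
{"fn": "send_rows", "kwargs": {"motion": [[[2, -36, 8, 0, 0, -0.025, 40], [2, -36, 8, 0, 0, -0.025, 40], [2, -36, 8, 0, 0, -0.025, 40], [2, -36, 0, 0, 0, -0.025, 40], [2, -36, 0, 0, 0, -0.025, 40], [1, -36, 0, 0, 0, -0.025, 40], [1, -36, 0, 0, 0, -0.025, 40], [1, -37, 0, 0, 0, -0.03, 40]]]}}

```text
time: 5.95
tcp_pos: [0.6619, -0.158, 0.0567]
tool_rot: [-0.672, 0.741, 0.0, -0.0]
force: [0.0, -0.9, -1.3]
grip_width: 0.626
gripper_force: 63.3
```

Call:
{"fn": "send_rows", "kwargs": {"motion": [[[0, 0, -8, 0, 0, 0, 40], [0, 0, -8, 0, 0, 0, 40], [0, 0, 0, 0, 0, 0, 40], [0, 0, 0, 0, 0, 0, 40]]]}}

```text
time: 6.35
tcp_pos: [0.6622, -0.1556, 0.0408]
tool_rot: [-0.673, 0.74, 0.0, -0.0]
force: [-0.0, -0.2, -0.8]
grip_width: 0.626
gripper_force: 64.6
```

```bash
cat > st.py <<'E'
from look import *
o,im,C=look("st",[],.05)
cv2.imwrite("pics/st_%d.png"%(o["time"]*100),im[:,:,::-1])
E
python3 - <<'E'
from look import *
look("w5",[(657.7,-218.5)],.053)
E
```

```text
6.35 tcp [ 662.2 -155.6   40.8] yaw_y 174.53 w 53.4 F [-0.  -0.2 -0.8]
(657.7, -218.5) [276. 147.] -> [267.8 157. ] [ 661.7 -214.3   53. ]
```

View pics/w5.png

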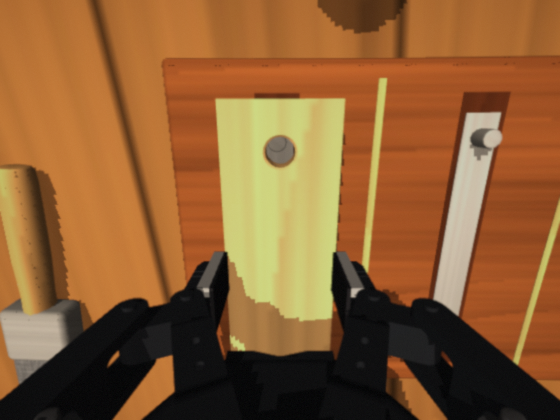

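The pin shows through the hole at (279,149), so alignment is very close. Descend gently.

Call:
{"fn": "send_rows", "kwargs": {"motion": [[[0, 0, -4, 0, 0, 0, 40], [0, 0, -4, 0, 0, 0, 40], [0, 0, -4, 0, 0, 0, 40], [0, 0, -3, 0, 0, 0, 40], [0, 0, 0, 0, 0, 0, 40]]]}}

```text
time: 6.9
tcp_pos: [0.6624, -0.157, 0.0257]
tool_rot: [-0.672, 0.741, -0.0, -0.0]
force: [1.7, -2.3, -1.1]
grip_width: 0.628
gripper_force: 64.6
```

Call:
{"fn": "send_rows", "kwargs": {"motion": [[[0, 0, -2, 0, 0, 0, 40], [0, 0, -1, 0, 0, 0, 40], [0, 0, -1, 0, 0, 0, 40], [0, 0, 0, 0, 0, 0, 40]]]}}

```text
time: 7.3
tcp_pos: [0.6626, -0.1571, 0.0241]
tool_rot: [-0.672, 0.74, -0.001, 0.0]
force: [-3.2, 0.3, 7.4]
grip_width: 0.628
gripper_force: 65.7
```

Call:
{"fn": "send_rows", "kwargs": {"motion": [[[0, 0, 0, 0, 0, 0, 66], [0, 0, 0, 0, 0, 0, 70], [0, 0, 0, 0, 0, 0, 70], [0, 0, 30, 0, 0, 0, 70], [0, 0, 45, 0, 0, 0, 70], [-20, 30, 30, 0, 0, 0.06, 70], [-20, 35, 0, 0, 0, 0.07, 70], [0, 0, 0, 0, 0, 0, 70]]]}}

```text
time: 8.1
tcp_pos: [0.6211, -0.0883, 0.1288]
tool_rot: [0.72, -0.694, -0.0, -0.001]
force: [-0.6, -0.3, -0.4]
grip_width: 0.821
gripper_force: 0.0
```

```bash
python3 - <<'E'
from look import *
look("w6",[(657.7,-218.5),(669.6,-95)],.032)
look("w6",[(531.3,59),(429.2,77)],.0135)
E
```

```text
8.1 tcp [621.1 -88.3 128.8] yaw_y -177.84 w 70.1 F [-0.6 -0.3 -0.4]
(657.7, -218.5) [235.  35.] -> [237.8  38.2] [ 656.1 -216.8   32. ]
(669.6, -95) [223. 200.] -> [224.2 202.9] [668.6 -92.2  32. ]
8.15 tcp [621.6 -89.8 128. ] yaw_y -177.95 w 69.7 F [-0.2 -0.9  0.4]
(531.3, 59) [359. 340.] -> [366.1 342. ] [523.8  61.4  13.5]
(429.2, 77) [452. 357.] -> [460.8 352.8] [420.7  71.2  13.5]
```

View pics/w6.png

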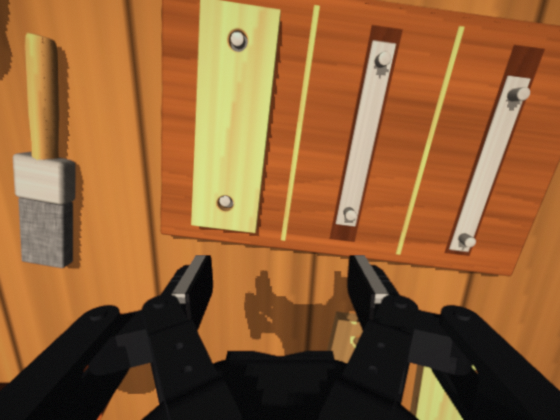

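The board is seated, with pin heads flush in both holes at (237,39) and (225,202). Station 1 pins are at (383,60)/(350,214) and station 2 pins at (522,93)/(467,241). On to the second board.

Call:
{"fn": "send_rows", "kwargs": {"motion": [[[-17, 42, 0, 0, 0, -0.03, 70], [-17, 42, 0, 0, 0, -0.03, 70], [-17, 42, 0, 0, 0, -0.03, 70], [-16, 42, 0, 0, 0, -0.03, 70], [-16, 42, 0, 0, 0, -0.025, 70], [0, 0, 0, 0, 0, 0, 70], [0, 0, 0, 0, 0, 0, 70]]]}}

```text
time: 8.9
tcp_pos: [0.5395, 0.1187, 0.1268]
tool_rot: [-0.667, 0.745, 0.0, -0.0]
force: [0.2, -1.1, 0.9]
grip_width: 0.822
gripper_force: 0.0
```

```bash
python3 - <<'E'
from boards import *; from look import *
o,im,C=look("w7",[(531.3,59),(544.8,182)],.0135)
print(boards(im,C,amin=1500))
import pickle
E
```

```text
8.9 tcp [539.5 118.7 126.8] yaw_y 173.66 w 70.2 F [ 0.2 -1.1  0.9]
(531.3, 59) [281. 136.] -> [280.9 135.4] [531.3  58.3  13.5]
(544.8, 182) [281. 266.] -> [279.1 268.1] [547.  183.6  13.5]
[(427, 139, 56, 171, 2.3, (np.int64(404), np.int64(197))), (537, 121, 56, 170, 173.7, (np.int64(281), np.int64(202)))]
```

Call:
{"fn": "send_rows", "kwargs": {"motion": [[[-1, 2, -40, 0, 0, 0, 70], [0, 0, -40, 0, 0, 0, 70], [0, 0, -25, 0, 0, 0, 70], [0, 0, -12, 0, 0, 0, 70], [0, 0, -7, 0, 0, 0, 70], [0, 0, 0, 0, 0, 0, 70]]]}}

```text
time: 9.55
tcp_pos: [0.5388, 0.1196, 0.0032]
tool_rot: [-0.666, 0.746, -0.0, -0.0]
force: [0.5, -0.2, 0.1]
grip_width: 0.82
gripper_force: 0.0
```

Call:
{"fn": "send_rows", "kwargs": {"motion": [[[0, 0, 0, 0, 0, 0, 40], [0, 0, 0, 0, 0, 0, 40], [0, 0, 0, 0, 0, 0, 40], [0, 0, 0, 0, 0, 0, 40], [0, 0, 10, 0, 0, 0, 40], [0, 0, 10, 0, 0, 0, 40], [0, 0, 10, 0, 0, 0, 40], [0, 0, 0, 0, 0, 0, 40]]]}}

```text
time: 10.35
tcp_pos: [0.5396, 0.1208, 0.0354]
tool_rot: [-0.667, 0.745, -0.001, 0.002]
force: [1.2, 0.8, -0.9]
grip_width: 0.628
gripper_force: 63.3
```

```bash
python3 - <<'E'
from look import *
o,im,C=look("w8",[(531.3,59)],.044,r=12)
# where the station-1/2 pins are, from w6 pixels
o6=dict(tcp_pos=np.array([.6214,-.0890,.1284]),tool_rot=R.from_matrix(np.array([[np.cos(np.radians(-177.9)+np.pi/2),np.cos(np.radians(-177.9)),0],[np.sin(np.radians(-177.9)+np.pi/2),np.sin(np.radians(-177.9)),0],[0,0,-1]])).as_quat())
C6=cam("wrist",o6); P=plane(C6,[(383,60),(350,214),(522,93),(467,241)],.030)*1000; print(P.round(1),((P[::2]+P[1::2])/2).round(1))
print((plane(C6,[(237.5,39),(225,202)],.030)*1000).round(1))
E
```

```text
10.35 tcp [539.6 120.8  35.4] yaw_y 173.6 w 53.7 F [ 1.2  0.8 -0.9]
(531.3, 59) [282. 147.] -> [272.1 148.8] [535.9  59.1  44. ]
[[ 548.4 -207.6   30. ]
 [ 559.8  -86.4   30. ]
 [ 439.8 -187.8   30. ]
 [ 453.4  -64.8   30. ]] [[ 554.1 -147.    30. ]
 [ 446.6 -126.3   30. ]]
[[ 656.5 -217.7   30. ]
 [ 668.3  -93.5   30. ]]
```

Call:
{"fn": "send_rows", "kwargs": {"motion": [[[2, -33, 8, 0, 0, 0.01, 40], [2, -33, 8, 0, 0, 0.005, 40], [2, -33, 8, 0, 0, 0, 40], [2, -33, 0, 0, 0, 0, 40], [2, -34, 0, 0, 0, 0, 40], [2, -34, 0, 0, 0, 0, 40], [1, -34, 0, 0, 0, 0, 40], [1, -34, 0, 0, 0, 0, 40]]]}}

```text
time: 11.2
tcp_pos: [0.5519, -0.149, 0.0568]
tool_rot: [-0.672, 0.741, 0.0, -0.0]
force: [0.8, -0.2, -1.3]
grip_width: 0.628
gripper_force: 63.4
```

Call:
{"fn": "send_rows", "kwargs": {"motion": [[[0, 0, -8, 0, 0, 0, 40], [0, 0, -8, 0, 0, 0, 40], [0, 0, 0, 0, 0, 0, 40], [0, 0, 0, 0, 0, 0, 40]]]}}

```text
time: 11.6
tcp_pos: [0.5521, -0.1469, 0.0409]
tool_rot: [-0.672, 0.74, 0.0, -0.0]
force: [0.5, 0.1, -0.7]
grip_width: 0.63
gripper_force: 63.3
```

```bash
python3 - <<'E'
from look import *
look("w9",[(548,-209)],.045,r=20)
E
```

```text
11.6 tcp [ 552.1 -146.9   40.9] yaw_y 174.52 w 53.8 F [ 0.5  0.1 -0.7]
(548, -209) [275. 147.] -> [278.6 150.7] [ 546.6 -207.    45. ]
```

Call:
{"fn": "send_rows", "kwargs": {"motion": [[[0, 0, -4, 0, 0, 0, 40], [0, 0, -4, 0, 0, 0, 40], [0, 0, -3, 0, 0, 0, 40], [0, 0, 0, 0, 0, 0, 40]]]}}

```text
time: 12.05
tcp_pos: [0.5522, -0.1476, 0.0298]
tool_rot: [-0.672, 0.74, 0.0, -0.0]
force: [0.3, 1.1, -1.1]
grip_width: 0.628
gripper_force: 63.4
```

Call:
{"fn": "send_rows", "kwargs": {"motion": [[[0, 0, -4, 0, 0, 0, 40], [0, 0, -2, 0, 0, 0, 40], [0, 0, -1, 0, 0, 0, 40], [0, 0, -1, 0, 0, 0, 40], [0, 0, 0, 0, 0, 0, 40]]]}}

```text
time: 12.55
tcp_pos: [0.5523, -0.1478, 0.0232]
tool_rot: [-0.672, 0.74, -0.0, -0.0]
force: [-2.0, 1.9, 5.1]
grip_width: 0.634
gripper_force: 64.1
```

Call:
{"fn": "send_rows", "kwargs": {"motion": [[[0, 0, 0, 0, 0, 0, 66], [0, 0, 0, 0, 0, 0, 70], [0, 0, 0, 0, 0, 0, 70], [0, 0, 30, 0, 0, 0, 70], [0, 0, 45, 0, 0, 0, 70], [-20, 40, 30, 0, 0, 0.06, 70], [-20, 45, 0, 0, 0, 0.07, 70], [0, 0, 0, 0, 0, 0, 70]]]}}

```text
time: 13.35
tcp_pos: [0.5127, -0.0619, 0.1264]
tool_rot: [0.721, -0.693, 0.0, -0.001]
force: [-0.1, -0.1, -0.7]
grip_width: 0.822
gripper_force: 0.0
```

```bash
python3 - <<'E'
from boards import *; from look import *
o,im,C=look("w10",[],.0135)
print(boards(im,C,z=.032,amin=1500))
E
```

```text
13.35 tcp [512.7 -61.9 126.4] yaw_y -177.8 w 70.2 F [-0.1 -0.1 -0.7]
[(449, -128, 16, 140, 174.2, (np.int64(365), np.int64(125))), (553, -140, 56, 155, 174.5, (np.int64(233), np.int64(91))), (664, -141, 56, 142, 174.5, (np.int64(84), np.int64(93)))]
```

Call:
{"fn": "send_rows", "kwargs": {"motion": [[[-17, 40, 0, 0, 0, 0.02, 70], [-17, 40, 0, 0, 0, 0, 70], [-17, 40, 0, 0, 0, 0, 70], [-17, 40, 0, 0, 0, 0, 70], [-17, 40, 0, 0, 0, 0, 70], [0, 0, 0, 0, 0, 0, 70], [0, 0, 0, 0, 0, 0, 70]]]}}

```text
time: 14.1
tcp_pos: [0.4289, 0.1347, 0.125]
tool_rot: [0.726, -0.688, 0.0, 0.0]
force: [-0.0, -0.7, -0.0]
grip_width: 0.822
gripper_force: 0.0
```

```bash
python3 - <<'E'
from boards import *; from look import *
o,im,C=look("w11",[(429.2,77),(424.2,201)],.0135)
print(boards(im,C,amin=1500))
E
```

```text
14.1 tcp [428.9 134.7 125. ] yaw_y -176.88 w 70.2 F [-0.  -0.7 -0. ]
(429.2, 77) [283. 140.] -> [281.6 137.8] [430.2  75.6  13.5]
(424.2, 201) [281. 270.] -> [279.8 269.6] [425.1 200.6  13.5]
[(427, 139, 56, 170, 2.3, (np.int64(281), np.int64(198)))]
```

Call:
{"fn": "send_rows", "kwargs": {"motion": [[[-1, 3, -40, 0, 0, -0.015, 70], [0, 0, -40, 0, 0, 0, 70], [0, 0, -25, 0, 0, 0, 70], [0, 0, -11, 0, 0, 0, 70], [0, 0, -6, 0, 0, 0, 70], [0, 0, 0, 0, 0, 0, 70]]]}}

```text
time: 14.75
tcp_pos: [0.428, 0.1362, 0.0025]
tool_rot: [0.72, -0.694, -0.0, 0.001]
force: [-0.5, -0.1, 0.8]
grip_width: 0.82
gripper_force: 0.0
```

Call:
{"fn": "send_rows", "kwargs": {"motion": [[[0, 0, 0, 0, 0, 0, 40], [0, 0, 0, 0, 0, 0, 40], [0, 0, 0, 0, 0, 0, 40], [0, 0, 0, 0, 0, 0, 40], [0, 0, 10, 0, 0, 0, 40], [0, 0, 10, 0, 0, 0, 40], [0, 0, 10, 0, 0, 0, 40], [0, 0, 0, 0, 0, 0, 40]]]}}

```text
time: 15.55
tcp_pos: [0.4289, 0.1382, 0.035]
tool_rot: [0.721, -0.693, 0.0, -0.002]
force: [1.0, 0.0, -1.1]
grip_width: 0.626
gripper_force: 63.4
```

```bash
python3 - <<'E'
from look import *
look("w12",[(429.2,77)],.044,r=16)
E
```

```text
15.55 tcp [428.9 138.2  35. ] yaw_y -177.8 w 53.5 F [ 1.   0.  -1.1]
(429.2, 77) [284. 150.] -> [289.9 151.7] [426.4  77.6  44. ]
```

Call:
{"fn": "send_rows", "kwargs": {"motion": [[[2, -33, 8, 0, 0, -0.02, 40], [2, -33, 8, 0, 0, -0.02, 40], [2, -33, 8, 0, 0, -0.02, 40], [2, -33, 0, 0, 0, -0.02, 40], [2, -33, 0, 0, 0, -0.02, 40], [2, -33, 0, 0, 0, -0.02, 40], [2, -33, 0, 0, 0, -0.014, 40], [2, -33, 0, 0, 0, 0, 40]]]}}

```text
time: 16.4
tcp_pos: [0.4434, -0.1278, 0.0568]
tool_rot: [-0.672, 0.74, 0.0, -0.0]
force: [-0.1, 0.7, -1.5]
grip_width: 0.625
gripper_force: 63.4
```

Call:
{"fn": "send_rows", "kwargs": {"motion": [[[0, 0, -8, 0, 0, 0, 40], [0, 0, -8, 0, 0, 0, 40], [0, 0, 0, 0, 0, 0, 40], [0, 0, 0, 0, 0, 0, 40]]]}}

```text
time: 16.8
tcp_pos: [0.4435, -0.1258, 0.0408]
tool_rot: [-0.673, 0.74, 0.0, -0.0]
force: [0.5, -1.6, -0.8]
grip_width: 0.628
gripper_force: 63.4
```

```bash
python3 - <<'E'
from look import *
look("w13",[(439,-187.5)],.045,r=20)
E
```

```text
16.8 tcp [ 443.5 -125.8   40.8] yaw_y 174.58 w 53.6 F [ 0.5 -1.6 -0.8]
(439, -187.5) [276. 148.] -> [277.9 155.3] [ 438.7 -183.9   45. ]
```

Call:
{"fn": "send_rows", "kwargs": {"motion": [[[0, 0, -4, 0, 0, 0, 40], [0, 0, -4, 0, 0, 0, 40], [0, 0, -3, 0, 0, 0, 40], [0, 0, 0, 0, 0, 0, 40]]]}}

```text
time: 17.25
tcp_pos: [0.4442, -0.1267, 0.0299]
tool_rot: [-0.672, 0.74, -0.0, 0.0]
force: [2.5, -1.7, -2.2]
grip_width: 0.636
gripper_force: 63.4
```

Call:
{"fn": "send_rows", "kwargs": {"motion": [[[0, 0, -4, 0, 0, 0, 40], [0, 0, -2, 0, 0, 0, 40], [0, 0, -1, 0, 0, 0, 40], [0, 0, -1, 0, 0, 0, 40], [0, 0, 0, 0, 0, 0, 40]]]}}

```text
time: 17.75
tcp_pos: [0.4441, -0.1268, 0.0224]
tool_rot: [-0.672, 0.74, -0.0, 0.0]
force: [2.9, -4.7, 1.2]
grip_width: 0.631
gripper_force: 63.7
```

Call:
{"fn": "send_rows", "kwargs": {"motion": [[[0, 0, 0, 0, 0, 0, 66], [0, 0, 0, 0, 0, 0, 70], [0, 0, 0, 0, 0, 0, 70], [0, 0, 30, 0, 0, 0, 85], [0, 0, 45, 0, 0, 0, 85], [0, 0, 45, 0, 0, 0, 85], [-3, -20, 5, 0, 0, -0.143, 85], [-3, -20, 5, 0, 0, -0.143, 85]]]}}

```text
time: 18.55
tcp_pos: [0.4383, -0.1665, 0.1536]
tool_rot: [-0.558, 0.83, -0.001, 0.001]
force: [-0.5, -0.6, -1.1]
grip_width: 0.998
gripper_force: 0.0
```

Call:
{"fn": "send_rows", "kwargs": {"motion": [[[-3, -20, 5, 0, 0, -0.143, 85], [-3, -20, 5, 0, 0, -0.143, 85], [-3, -20, 5, 0, 0, -0.143, 85], [-3, -20, 5, 0, 0, -0.143, 85], [-3, -20, 5, 0, 0, -0.143, 85], [-3, -20, 5, 0, 0, -0.143, 85], [-3, -20, 5, 0, 0, -0.143, 85], [-3, -20, 5, 0, 0, -0.143, 85]]]}}

```text
time: 19.35
tcp_pos: [0.4134, -0.3269, 0.1919]
tool_rot: [-0.02, 1.0, 0.001, -0.0]
force: [-0.4, 0.4, 0.4]
grip_width: 0.992
gripper_force: 0.0
```

Call:
{"fn": "send_rows", "kwargs": {"motion": [[[-3, -16, 5, 0, 0, -0.143, 85], [0, 0, 0, 0, 0, 0, 85], [0, 0, 0, 0, 0, 0, 85]]]}}

```text
time: 19.65
tcp_pos: [0.4106, -0.3422, 0.1966]
tool_rot: [0.048, 0.999, 0.0, -0.0]
force: [0.5, -0.1, -0.1]
grip_width: 0.994
gripper_force: 0.0
```

```bash
python3 - <<'E'
from boards import *; from look import *
o,im,C=look("w14",[],.0135)
print(o["joint_pos"].round(2))
print(boards(im,C,z=.032,amin=1000))
sc=read_camera("scene"); cv2.imwrite("pics/s2.png",sc[:,:,::-1])
print(boards(sc,cam("scene"),z=.032))
sd=read_camera("side"); cv2.imwrite("pics/sd2.png",sd[:,:,::-1]); print(boards(sd,cam("side"),z=.032))
a=cv2.resize(im[:,:,::-1],(460,345)); b=sc[120:380,60:460,::-1]
b=cv2.resize(b,(340,221)); c=np.zeros((345,800,3),np.uint8); c[:,:460]=a; c[:221,460:]=b; cv2.imwrite("pics/m1.png",c)
E
```

```text
19.65 tcp [ 410.6 -342.2  196.6] yaw_y 84.48 w 84.9 F [ 0.5 -0.1 -0.1]
[-0.4   0.24 -0.   -0.   -1.33 -1.26]
[(553, -140, 56, 156, 174.1, (np.int64(467), np.int64(286))), (444, -124, 56, 174, 174.4, (np.int64(480), np.int64(201)))]
[(1062, -115, 153, 336, 0.2, (np.int64(83), np.int64(386))), (396, 761, 87, 236, 73.7, (np.int64(536), np.int64(265))), (661, -145, 81, 190, 174.6, (np.int64(162), np.int64(253))), (552, -138, 81, 192, 175.1, (np.int64(184), np.int64(229))), (311, 545, 67, 285, 135.1, (np.int64(453), np.int64(232))), (451, -123, 70, 176, 174.4, (np.int64(204), np.int64(210))), (249, -874, 259, 456, 107.0, (np.int64(44), np.int64(147))), (-146, -98, 213, 660, 119.5, (np.int64(283), np.int64(140))), (-1441, -1670, 666, 847, 108.4, (np.int64(127), np.int64(13)))]
[(258, 579, 68, 274, 133.3, (np.int64(221), np.int64(386))), (452, -120, 76, 175, 174.5, (np.int64(297), np.int64(177))), (559, -144, 75, 174, 174.7, (np.int64(269), np.int64(164))), (661, -151, 59, 174, 174.5, (np.int64(241), np.int64(155))), (-3, -751, 175, 184, 91.7, (np.int64(498), np.int64(123)))]
```

View pics/m1.png

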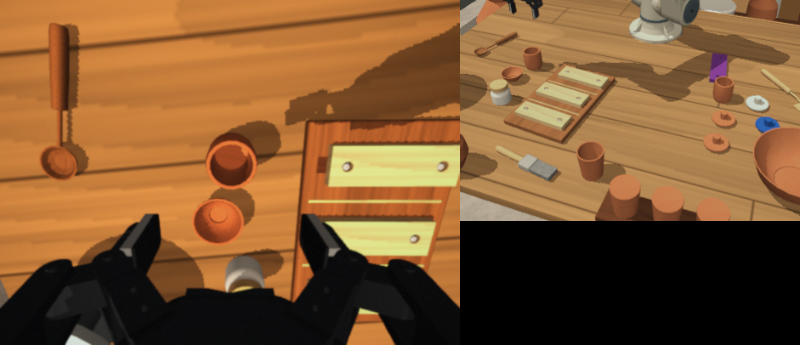

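The wrist view shows all three boards seated so far. The jar rim is at about (281,197) full scale, the dish at (266,269) and the pot behind it. I measure the jar now.

```bash
cat > jar.py <<'E'
from look import *
def blobs(im,C,amin=800):
    m=cv2.inRange(hsv(im),(0,150,40),(12,255,255)); m=cv2.morphologyEx(m,cv2.MORPH_OPEN,np.ones((5,5)))
    out=[]
    for c in cv2.findContours(m,cv2.RETR_EXTERNAL,cv2.CHAIN_APPROX_NONE)[0]:
        if cv2.contourArea(c)>amin: out.append(c.reshape(-1,2))
    return out
def rimfit(c,C,z,r0,far):
    """centre of circle at height z fitted to the contour points lying away from the camera's foot point"""
    P=plane(C,c,z)[:,:2]*1000; f=C[2][:2,3]*1000; m=P.mean(0); d=(m-f)/np.linalg.norm(m-f)
    Q=P[((P-m)@d)>far]
    from scipy.optimize import least_squares
    s=least_squares(lambda p:np.hypot(*(Q-p[:2]).T)-p[2],[*m,r0],loss="soft_l1"); return s.x.round(1),np.sqrt((s.fun**2).mean()).round(2)
E
python3 - <<'E'
from jar import *
import cv2
o=get_obs(); im=cv2.imread("pics/w14.png")[:,:,::-1].copy(); C=cam("wrist",o)
print("foot",C[2][:3,3])
for c in blobs(im,C):
    print(c.mean(0).round(),cv2.boundingRect(c),"rim",rimfit(c,C,.07,30,0),"dish",rimfit(c,C,.032,38,0))
h=hsv(im)
for v in range(150,260,6): print(v,h[v,281],h[v,250],end=" ")
E
```

```text
foot [ 0.33601085 -0.33439109  0.33949972]
[265. 269.] (234, 241, 64, 58) rim (array([ 483.6, -363.7,   32.1]), np.float64(0.38)) dish (array([ 504.4, -367.8,   36.7]), np.float64(0.44))
[282. 196.] (250, 161, 64, 70) rim (array([ 410.9, -339.5,   29.7]), np.float64(0.51)) dish (array([ 421.5, -340.3,   33.9]), np.float64(0.58))
[438. 226.] (354, 145, 206, 223) rim (array([ 168.7, -530.2,  491.3]), np.float64(28.04)) dish (array([ 144.4, -558.5,  561.6]), np.float64(32.0))
[ 71. 127.] (48, 29, 47, 191) rim (array([ 690115.8, 2958341.8, 3038205.1]), np.float64(9.26)) dish (array([188416.9, 813369.8, 835370.3]), np.float64(10.59))
150 [ 14 177 199] [ 14 177 200] 156 [ 14 180 160] [ 15 179 202] 162 [  9 192  81] [ 14 178 193] 168 [  8 198  85] [ 14 178 185] 174 [ 12 190 228] [ 15 179 179] 180 [  9 199 163] [ 14 176 200] 186 [  9 203 162] [ 14 178 200] 192 [  9 202 153] [ 12 186 170] 198 [  9 201 161] [ 11 189 155] 204 [  9 202 154] [ 13 183 199] 210 [  8 201  90] [ 14 178 202] 216 [  9 201  80] [ 14 178 192] 222 [  8 199  78] [ 14 179 204] 228 [ 11 192 228] [ 15 175 222] 234 [ 13 180 133] [ 15 175 221] 240 [ 14 184 129] [ 14 178 215] 246 [ 11 194 201] [ 11 192 224] 252 [ 10 197 226] [  9 199 179] 258 [ 11 193 229] [  9 201 195]
```

Call:
{"fn": "send_rows", "kwargs": {"motion": [[[0, 2.5, -45, 0, 0, 0, 85], [0, 0, -45, 0, 0, 0, 85], [0, 0, -45, 0, 0, 0, 85], [0, 0, -30, 0, 0, 0, 85], [0, 0, -15, 0, 0, 0, 85], [0, 0, -5, 0, 0, 0, 85], [0, 0, 0, 0, 0, 0, 85]]]}}

```text
time: 20.5
tcp_pos: [0.4108, -0.3397, 0.0119]
tool_rot: [0.048, 0.999, 0.0, -0.0]
force: [-0.3, 0.6, 0.4]
grip_width: 0.993
gripper_force: 0.0
```

Call:
{"fn": "send_rows", "kwargs": {"motion": [[[0, 0, 0, 0, 0, 0, 50], [0, 0, 0, 0, 0, 0, 50], [0, 0, 0, 0, 0, 0, 50], [0, 0, 0, 0, 0, 0, 50], [0, 0, 0, 0, 0, 0, 50]]], "newtons": 60}}

```text
time: 21.0
tcp_pos: [0.412, -0.3408, 0.0143]
tool_rot: [0.049, 0.999, -0.001, 0.002]
force: [-0.9, 1.2, 6.8]
grip_width: 0.726
gripper_force: 65.7
```

Call:
{"fn": "send_rows", "kwargs": {"motion": [[[0, 0, 10, 0, 0, 0, 50], [0, 0, 20, 0, 0, 0, 50], [0, 0, 20, 0, 0, 0, 50], [0, 0, 0, 0, 0, 0, 50]]]}}

```text
time: 21.4
tcp_pos: [0.4128, -0.3413, 0.0658]
tool_rot: [0.049, 0.999, -0.002, 0.003]
force: [0.2, -0.0, 0.1]
grip_width: 0.724
gripper_force: 65.9
```

```bash
python3 - <<'E'
from jar import *
o,im,C=look("w15",[],.01)
for c in blobs(im,C):
    print(c.mean(0).round(),cv2.boundingRect(c),"rim",rimfit(c,C,.12,30,0))
E
```

```text
21.4 tcp [ 412.8 -341.3   65.8] yaw_y 84.41 w 61.8 F [ 0.2 -0.   0.1]
[413. 389.] (395, 360, 38, 57) rim (array([ 450.3, -290.4,    6.5]), np.float64(1.59))
[520. 328.] (473, 317, 87, 24) rim (array([ 419.1, -248.4,    6.4]), np.float64(1.82))
[523. 301.] (486, 293, 74, 17) rim (array([ 407.2, -249.1,    4.8]), np.float64(1.52))
[280. 295.] (199, 209, 162, 152) rim (array([ 392. , -338.8,   31.6]), np.float64(3.36))
[473. 225.] (408, 158, 152, 153) rim (array([ 347.2, -320.6,   67.9]), np.float64(6.2))
```

Call:
{"fn": "send_rows", "kwargs": {"motion": [[[5, 36, 5, 0, 0, 0, 50], [5, 36, 5, 0, 0, 0, 50], [5, 36, 0, 0, 0, 0, 50], [5, 36, 0, 0, 0, 0, 50], [5, 36, 0, 0, 0, 0, 50], [6, 35, 0, 0, 0, 0, 50], [0, 0, -10, 0, 0, 0, 50], [0, 0, -10, 0, 0, 0, 50]]]}}

```text
time: 22.25
tcp_pos: [0.4414, -0.1244, 0.0512]
tool_rot: [0.048, 0.999, 0.0, -0.0]
force: [-0.2, -0.3, -1.7]
grip_width: 0.724
gripper_force: 66.2
```

Call:
{"fn": "send_rows", "kwargs": {"motion": [[[0, 0, -2, 0, 0, 0, 50], [0, 0, -2, 0, 0, 0, 50], [0, 0, 0, 0, 0, 0, 50]]]}}

```text
time: 22.55
tcp_pos: [0.4415, -0.1259, 0.0478]
tool_rot: [0.05, 0.999, -0.0, -0.0]
force: [-0.6, 0.4, -0.4]
grip_width: 0.725
gripper_force: 66.2
```

Call:
{"fn": "send_rows", "kwargs": {"motion": [[[0, 0, -2, 0, 0, 0, 50], [0, 0, -1, 0, 0, 0, 50], [0, 0, 0, 0, 0, 0, 50]]]}}

```text
time: 22.85
tcp_pos: [0.4421, -0.1257, 0.0463]
tool_rot: [0.049, 0.999, -0.0, 0.001]
force: [-3.2, 0.3, 7.5]
grip_width: 0.723
gripper_force: 67.1
```

Call:
{"fn": "send_rows", "kwargs": {"motion": [[[1, 0, 3, 0, 0, 0, 50], [1, 0, 0, 0, 0, 0, 50], [0, 0, -2, 0, 0, 0, 50], [0, 0, -1, 0, 0, 0, 50], [0, 0, 0, 0, 0, 0, 50], [0, 0, 0, 0, 0, 0, 50]]]}}

```text
time: 23.45
tcp_pos: [0.4443, -0.1252, 0.0463]
tool_rot: [0.049, 0.999, -0.0, 0.001]
force: [-3.5, 1.9, 11.0]
grip_width: 0.726
gripper_force: 67.6
```

Call:
{"fn": "send_rows", "kwargs": {"motion": [[[0, 0, 0, 0, 0, 0, 66], [0, 0, 0, 0, 0, 0, 72], [0, 0, 0, 0, 0, 0, 84], [0, 0, 0, 0, 0, 0, 85], [0, 0, 20, 0, 0, 0, 85], [0, 0, 45, 0, 0, 0, 85], [-5, 0, 45, 0, 0, 0, 85], [-5, 10, 40, 0, 0, 0, 85]]]}}

```text
time: 24.25
tcp_pos: [0.4337, -0.1156, 0.1972]
tool_rot: [0.05, 0.999, -0.0, 0.0]
force: [1.7, 0.0, -0.1]
grip_width: 0.995
gripper_force: 0.0
```

```bash
python3 - <<'E'
from jar import *; from boards import boards
o,im,C=look("w16",[],.01)
for c in blobs(im,C):
    print(c.mean(0).round(),cv2.boundingRect(c),"rim",rimfit(c,C,.102,30,0))
print(boards(im,C,z=.032,amin=1000))
E
```

```text
24.25 tcp [ 433.7 -115.6  197.2] yaw_y 84.32 w 85.0 F [ 1.7  0.  -0.1]
[ 71. 269.] (36, 241, 70, 59) rim (array([ 471.6, -310.4,   28.6]), np.float64(0.35))
[266. 242.] (167, 144, 194, 218) rim (array([ 519.6, -133.1,   63.9]), np.float64(22.2))
[(553, -146, 57, 172, 174.2, (np.int64(264), np.int64(289))), (450, -62, 50, 56, 84.2, (np.int64(335), np.int64(204))), (440, -173, 57, 75, 174.3, (np.int64(221), np.int64(196)))]
```

Call:
{"fn": "send_rows", "kwargs": {"motion": [[[-7, 46, 0, 0, 0, 0.05, 85], [-7, 46, 0, 0, 0, 0.05, 85], [-7, 46, 0, 0, 0, 0.05, 85], [-7, 46, 0, 0, 0, 0.05, 85], [-7, 46, 0, 0, 0, 0.05, 85], [-6, 46, 0, 0, 0, 0.05, 85], [-6, 46, 0, 0, 0, 0.05, 85], [-6, 46, 0, 0, 0, 0.05, 85]]]}}

```text
time: 25.1
tcp_pos: [0.3801, 0.2548, 0.195]
tool_rot: [-0.152, 0.988, 0.0, 0.0]
force: [1.3, -0.1, 0.4]
grip_width: 0.991
gripper_force: 0.0
```

Call:
{"fn": "send_rows", "kwargs": {"motion": [[[-6, 46, 0, 0, 0, 0.05, 85], [-5, 46, 0, 0, 0, 0.05, 85], [0, 0, 0, 0, 0, 0, 85], [0, 0, 0, 0, 0, 0, 85]]]}}

```text
time: 25.5
tcp_pos: [0.3694, 0.3455, 0.1942]
tool_rot: [-0.2, 0.98, -0.001, -0.001]
force: [-0.2, -0.5, 0.7]
grip_width: 0.994
gripper_force: 0.0
```

```bash
python3 - <<'E'
from jar import *
o,im,C=look("w17",[],.01)
print(o["joint_pos"].round(2))
for c in blobs(im,C):
    print(c.mean(0).round(),cv2.boundingRect(c),"rim",rimfit(c,C,.07,30,0),"lid",rimfit(c,C,.014,36,-100))
E
```

```text
25.5 tcp [369.4 345.5 194.2] yaw_y 113.1 w 84.9 F [-0.2 -0.5  0.7]
[ 1.06  0.18 -0.08 -0.   -1.31 -2.23]
[227. 338.] (201, 315, 54, 46) rim (array([538.1, 351.8,  27.2]), np.float64(4.5)) lid (array([584.7, 360.9,  35.4]), np.float64(4.24))
[260. 272.] (232, 246, 58, 53) rim (array([447.7, 357.2,  29.2]), np.float64(0.36)) lid (array([477.8, 365.5,  35.9]), np.float64(0.5))
[277. 196.] (246, 161, 64, 70) rim (array([369.2, 343.3,  29.8]), np.float64(0.37)) lid (array([379.9, 347.4,  38.7]), np.float64(1.87))
```

View pics/w17.png

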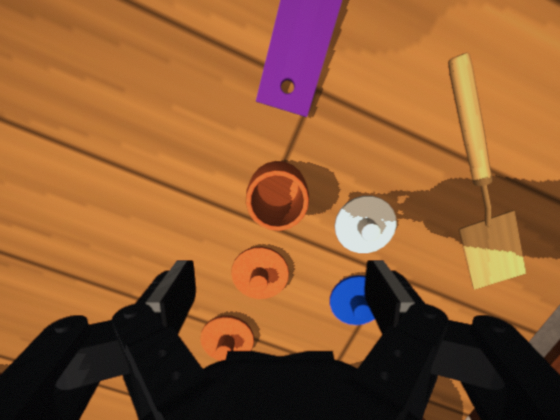

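The jar is at (277,196) and the orange lids at (260,272) and (227,338). The white and blue look-alikes are clear to the right.

Call:
{"fn": "send_rows", "kwargs": {"motion": [[[0, -2, -45, 0, 0, 0, 85], [0, 0, -45, 0, 0, 0, 85], [0, 0, -45, 0, 0, 0, 85], [0, 0, -30, 0, 0, 0, 85], [0, 0, -13, 0, 0, 0, 85], [0, 0, -5, 0, 0, 0, 85], [0, 0, 0, 0, 0, 0, 85]]]}}

```text
time: 26.25
tcp_pos: [0.3701, 0.342, 0.0122]
tool_rot: [-0.199, 0.98, -0.0, -0.0]
force: [-0.0, -0.1, -0.8]
grip_width: 0.992
gripper_force: 0.0
```

Call:
{"fn": "send_rows", "kwargs": {"motion": [[[0, 0, 0, 0, 0, 0, 50], [0, 0, 0, 0, 0, 0, 50], [0, 0, 0, 0, 0, 0, 50], [0, 0, 0, 0, 0, 0, 50], [0, 0, 0, 0, 0, 0, 50]]], "newtons": 60}}

```text
time: 26.75
tcp_pos: [0.3707, 0.3435, 0.0142]
tool_rot: [-0.2, 0.98, 0.001, 0.001]
force: [-0.7, -2.5, 7.8]
grip_width: 0.708
gripper_force: 64.6
```

Call:
{"fn": "send_rows", "kwargs": {"motion": [[[0, 0, 10, 0, 0, 0, 50], [0, 0, 20, 0, 0, 0, 50], [0, 0, 20, 0, 0, 0, 50], [0, 0, 0, 0, 0, 0, 50]]]}}

```text
time: 27.15
tcp_pos: [0.3711, 0.3447, 0.0654]
tool_rot: [-0.2, 0.98, 0.002, 0.002]
force: [0.3, 0.9, -1.8]
grip_width: 0.713
gripper_force: 64.9
```

Call:
{"fn": "send_rows", "kwargs": {"motion": [[[22, -38, 10, 0, 0, -0.04, 50], [22, -38, 10, 0, 0, -0.04, 50], [22, -38, 5, 0, 0, -0.04, 50], [22, -38, 0, 0, 0, -0.04, 50], [22, -38, 0, 0, 0, -0.04, 50], [22, -38, 0, 0, 0, -0.04, 50], [22, -38, 0, 0, 0, -0.04, 50]]]}}

```text
time: 27.85
tcp_pos: [0.5239, 0.0752, 0.0866]
tool_rot: [-0.06, 0.998, 0.0, -0.0]
force: [0.2, 0.5, -2.1]
grip_width: 0.707
gripper_force: 65.2
```

Call:
{"fn": "send_rows", "kwargs": {"motion": [[[22, -38, 0, 0, 0, -0.04, 50], [22, -38, 0, 0, 0, -0.04, 50], [22, -38, 0, 0, 0, -0.04, 50], [22, -38, 0, 0, 0, -0.04, 50], [22, -38, 0, 0, 0, -0.04, 50], [22, -38, 0, 0, 0, -0.02, 50], [5, -7, 0, 0, 0, 0, 50], [0, 0, 0, 0, 0, 0, 50]]]}}

```text
time: 28.65
tcp_pos: [0.6605, -0.1595, 0.0853]
tool_rot: [0.05, 0.999, 0.0, -0.001]
force: [-0.9, 0.6, -2.5]
grip_width: 0.712
gripper_force: 65.3
```

```bash
python3 - <<'E'
from boards import *; from look import *
o,im,C=look("w18",[(656.5,-217.7),(668,-94)],.032)
print(boards(im,C,z=.032,amin=600))
E
```

```text
28.65 tcp [ 660.5 -159.5   85.3] yaw_y 84.22 w 60.8 F [-0.9  0.6 -2.5]
(656.5, -217.7) [198. 231.] -> [200.9 229.8] [ 655.5 -215.5   32. ]
(668, -94) [371. 230.] -> [376.2 229.4] [668.1 -90.3  32. ]
[(686, -88, 33, 52, 23.2, (np.int64(379), np.int64(245))), (658, -198, 56, 83, 174.1, (np.int64(213), np.int64(218))), (605, -173, 4, 131, 174.6, (np.int64(249), np.int64(152))), (552, -147, 56, 171, 174.6, (np.int64(281), np.int64(55)))]
```

Call:
{"fn": "send_rows", "kwargs": {"motion": [[[1, 3, -15, 0, 0, 0, 50], [0, 0, -15, 0, 0, 0, 50], [0, 0, -5, 0, 0, 0, 50], [0, 0, 0, 0, 0, 0, 50]]]}}

```text
time: 29.1
tcp_pos: [0.6608, -0.1539, 0.0514]
tool_rot: [0.048, 0.999, 0.0, -0.001]
force: [0.4, 0.7, -2.4]
grip_width: 0.71
gripper_force: 65.2
```

Call:
{"fn": "send_rows", "kwargs": {"motion": [[[0, 0, -2, 0, 0, 0, 50], [0, 0, -1, 0, 0, 0, 50], [0, 0, -1, 0, 0, 0, 50], [0, 0, 0, 0, 0, 0, 50], [0, 0, 0, 0, 0, 0, 50]]]}}

```text
time: 29.6
tcp_pos: [0.6619, -0.1552, 0.0483]
tool_rot: [0.049, 0.999, -0.0, 0.0]
force: [-1.2, -0.4, -2.9]
grip_width: 0.711
gripper_force: 65.3
```

Call:
{"fn": "send_rows", "kwargs": {"motion": [[[0, 0, -1, 0, 0, 0, 50], [0, 0, -1, 0, 0, 0, 50], [0, 0, 0, 0, 0, 0, 50], [0, 0, 0, 0, 0, 0, 50]]]}}

```text
time: 30.0
tcp_pos: [0.6619, -0.1552, 0.0463]
tool_rot: [0.049, 0.999, -0.0, 0.0]
force: [-0.9, 0.7, -1.2]
grip_width: 0.707
gripper_force: 65.4
```

Call:
{"fn": "send_rows", "kwargs": {"motion": [[[0, 0, -1, 0, 0, 0, 50], [0, 0, 0, 0, 0, 0, 50], [0, 0, 0, 0, 0, 0, 50]]]}}

```text
time: 30.3
tcp_pos: [0.6619, -0.1552, 0.0463]
tool_rot: [0.049, 0.999, -0.0, 0.0]
force: [-3.7, 1.7, 5.2]
grip_width: 0.71
gripper_force: 66.3
```

Call:
{"fn": "send_rows", "kwargs": {"motion": [[[0, 0, 0, 0, 0, 0, 66], [0, 0, 0, 0, 0, 0, 72], [0, 0, 0, 0, 0, 0, 84], [0, 0, 0, 0, 0, 0, 85], [0, 0, 20, 0, 0, 0, 85], [0, 0, 45, 0, 0, 0, 85], [-5, 0, 45, 0, 0, 0, 85], [-25, 10, 20, 0, 0, 0, 85]]]}}

```text
time: 31.1
tcp_pos: [0.6345, -0.1464, 0.1793]
tool_rot: [0.049, 0.999, -0.001, 0.003]
force: [0.3, 0.2, 0.4]
grip_width: 0.995
gripper_force: 0.0
```

Call:
{"fn": "send_rows", "kwargs": {"motion": [[[-30, 5, 20, 0, 0, 0, 85], [-30, 5, 20, 0, 0, 0, 85], [-20, 5, 10, 0, 0, 0, 85], [0, 0, 0, 0, 0, 0, 85], [0, 0, 0, 0, 0, 0, 85]]]}}

```text
time: 31.6
tcp_pos: [0.5519, -0.13, 0.2255]
tool_rot: [0.049, 0.999, 0.0, 0.001]
force: [0.3, -0.2, -0.3]
grip_width: 0.995
gripper_force: 0.0
```

```bash
python3 - <<'E'
from boards import *; from jar import *
o,im,C=look("w19",[],.032)
print(proj(C,[(.444,-.1255,.102),(.662,-.155,.102)]).round())
print(boards(im,C,z=.032,amin=600))
h=hsv(im)
for u,v in proj(C,[(.444,-.1255,.102),(.662,-.155,.102)]).round().astype(int): print([tuple(h[min(v,419),min(x,559)]) for x in range(u-60,u+61,6)])
E
cp pics/w19.png pics/w19v.png
```

```text
31.6 tcp [ 551.9 -130.   225.5] yaw_y 84.38 w 85.0 F [ 0.3 -0.2 -0.3]
[[272.  78.]
 [266. 304.]]
[(668, -95, 51, 55, 84.3, (np.int64(320), np.int64(274))), (657, -203, 55, 73, 174.2, (np.int64(225), np.int64(267))), (630, -362, 56, 59, 38.2, (np.int64(103), np.int64(262))), (551, -147, 55, 170, 174.3, (np.int64(264), np.int64(185))), (449, -73, 55, 68, 174.2, (np.int64(332), np.int64(93))), (439, -177, 56, 65, 174.4, (np.int64(220), np.int64(87)))]
[(np.uint8(30), np.uint8(101), np.uint8(218)), (np.uint8(26), np.uint8(113), np.uint8(216)), (np.uint8(27), np.uint8(107), np.uint8(219)), (np.uint8(26), np.uint8(111), np.uint8(218)), (np.uint8(26), np.uint8(111), np.uint8(218)), (np.uint8(10), np.uint8(196), np.uint8(204)), (np.uint8(8), np.uint8(192), np.uint8(69)), (np.uint8(9), np.uint8(200), np.uint8(145)), (np.uint8(9), np.uint8(201), np.uint8(147)), (np.uint8(9), np.uint8(201), np.uint8(150)), (np.uint8(9), np.uint8(203), np.uint8(153)), (np.uint8(9), np.uint8(203), np.uint8(152)), (np.uint8(9), np.uint8(201), np.uint8(150)), (np.uint8(11), np.uint8(190), np.uint8(221)), (np.uint8(
[... 564 characters left out ...]
t8(186), np.uint8(188)), (np.uint8(10), np.uint8(200), np.uint8(189)), (np.uint8(8), np.uint8(202), np.uint8(67)), (np.uint8(8), np.uint8(192), np.uint8(73)), (np.uint8(8), np.uint8(200), np.uint8(74)), (np.uint8(8), np.uint8(199), np.uint8(78)), (np.uint8(8), np.uint8(196), np.uint8(78)), (np.uint8(9), np.uint8(198), np.uint8(71)), (np.uint8(9), np.uint8(203), np.uint8(84)), (np.uint8(11), np.uint8(193), np.uint8(189)), (np.uint8(13), np.uint8(183), np.uint8(189)), (np.uint8(14), np.uint8(182), np.uint8(192)), (np.uint8(14), np.uint8(182), np.uint8(191)), (np.uint8(14), np.uint8(184), np.uint8(184)), (np.uint8(13), np.uint8(183), np.uint8(180)), (np.uint8(13), np.uint8(183), np.uint8(171))]
```

View pics/w19v.png

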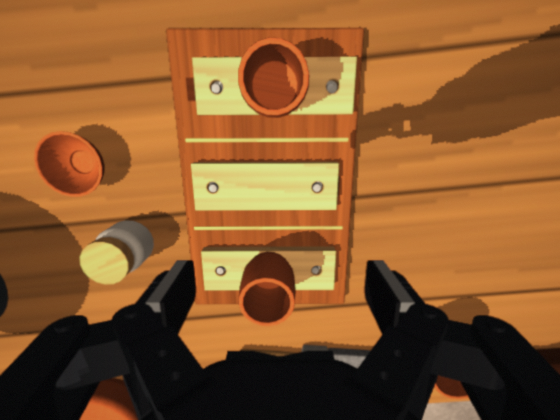

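Both jars stand upright on seated boards, with rims at about (273,77) and (267,300). The dish and pot are undisturbed. I measure the rims for the lids.

```bash
cat > rim.py <<'E'
from jar import *
def rims(im,C,z=.102,pts=((.444,-.1255),(.662,-.155))):
    h=hsv(im); m=cv2.inRange(h,(0,186,20),(11,255,255)); m=cv2.morphologyEx(m,cv2.MORPH_OPEN,np.ones((7,7)))
    n,l,s,c=cv2.connectedComponentsWithStats(m)
    for p in pts:
        u,v=proj(C,[(*p,z)])[0].round().astype(int); k=l[v,u]
        cs=cv2.findContours((l==k).astype(np.uint8),cv2.RETR_EXTERNAL,cv2.CHAIN_APPROX_NONE)[0]
        ct=max(cs,key=cv2.contourArea).reshape(-1,2); print(p,k,s[k],rimfit(ct,C,z,30,5))
E
python3 - <<'E'
from rim import *
o=get_obs(); im=cv2.imread("pics/w19.png")[:,:,::-1].copy(); rims(im,cam("wrist",o))
E
```

```text
(0.444, -0.1255) 2 [ 202   28  143  109 8332] (array([ 586.1, -123.3,  176.9]), np.float64(8.25))
(0.662, -0.155) 24 [ 205  253   95   72 3659] (array([ 622.9, -153.9,   59.3]), np.float64(6.88))
```

```bash
cat > rim.py <<'E'
from jar import *
from scipy.optimize import least_squares
def rims(im,C,z=.102,pts=((.444,-.1255),(.662,-.155)),r=30):
    H=hsv(cv2.medianBlur(im,3))
    for p in pts:
        f=C[2][:2,3]; d=np.array(p)-f; a0=np.arctan2(d[1],d[0]); Q=[]
        for a in a0+np.radians(np.arange(-95,96,5)):
            rr=np.arange(.015,.045,.0004); W=np.c_[p[0]+rr*np.cos(a),p[1]+rr*np.sin(a),np.full(len(rr),z)]
            uv=proj(C,W).round().astype(int)
            if (uv<0).any() or (uv[:,0]>559).any() or (uv[:,1]>419).any(): continue
            hh=H[uv[:,1],uv[:,0],0]; out=np.convolve((hh>=13)|(hh<5),np.ones(4),'valid')>=4
            if out.any() and out.argmax()>0: Q.append(W[out.argmax(),:2]*1000)
        Q=np.array(Q); s=least_squares(lambda q:np.hypot(*(Q-q[:2]).T)-r,[p[0]*1000,p[1]*1000],loss="soft_l1"); print(p,len(Q),s.x.round(1),np.abs(s.fun).max().round(1),np.median(np.abs(s.fun)).round(2))
E
python3 - <<'E'
from rim import *
o=get_obs(); im=cv2.imread("pics/w19.png")[:,:,::-1].copy(); rims(im,cam("wrist",o))
E
```

```text
(0.444, -0.1255) 28 [ 435.9 -123.9] 6.3 1.31
(0.662, -0.155) 37 [ 659.1 -154.1] 1.7 0.4
```

Call:
{"fn": "send_rows", "kwargs": {"motion": [[[3, 45, -7, 0, 0, 0, 44], [3, 45, -7, 0, 0, 0, 44], [3, 45, -7, 0, 0, 0, 44], [3, 45, -7, 0, 0, 0, 44], [3, 45, -7, 0, 0, 0, 44], [3, 45, -7, 0, 0, 0, 44], [3, 45, -7, 0, 0, 0, 44], [3, 45, -7, 0, 0, 0, 44]]]}}

```text
time: 32.45
tcp_pos: [0.576, 0.2318, 0.1672]
tool_rot: [0.049, 0.999, -0.001, -0.001]
force: [0.9, 0.3, 0.2]
grip_width: 0.515
gripper_force: 0.0
```

Call:
{"fn": "send_rows", "kwargs": {"motion": [[[3, 45, -7, 0, 0, 0, 44], [3, 45, -7, 0, 0, 0, 44], [3, 43, -7, 0, 0, 0, 44], [0, 0, 0, 0, 0, 0, 44], [0, 0, 0, 0, 0, 0, 44]]]}}

```text
time: 32.95
tcp_pos: [0.5846, 0.3637, 0.1454]
tool_rot: [0.048, 0.999, -0.001, -0.001]
force: [0.2, -0.2, 0.8]
grip_width: 0.514
gripper_force: 0.0
```

```bash
python3 - <<'E'
from jar import *
o,im,C=look("w20",[],.01)
for c in blobs(im,C):
    print(c.mean(0).round(),cv2.boundingRect(c),"lid",rimfit(c,C,.014,36,-100))
print(proj(C,[(.585,.361,.014),(.585,.361,.036)]).round())
E
```

```text
32.95 tcp [584.6 363.7 145.4] yaw_y 84.45 w 43.9 F [ 0.2 -0.2  0.8]
[279. 196.] (242, 167, 74, 71) lid (array([590. , 362.7,  33.6]), np.float64(3.9))
[508. 266.] (409, 144, 151, 258) lid (array([679.4, 593.3, 102.7]), np.float64(35.88))
[273.  81.] (230, 38, 83, 89) lid (array([479.8, 366.2,  35.3]), np.float64(0.85))
[[277. 201.]
 [277. 207.]]
```

```bash
python3 - <<'E'
from jar import *
im=cv2.imread("pics/w20.png")[:,:,::-1].copy(); o=get_obs(); C=cam("wrist",o)
print((plane(C,[(279,166.5),(279,238.5),(241.5,201),(316.5,201)],.014)*1000).round(1))
m=cv2.inRange(hsv(im),(0,150,40),(12,255,255)); print(m[190:270:6,240:320:4]//255)
print((plane(C,[(273,37.5),(273,127)],.014)*1000).round(1))
E
```

```text
[[552.6 365.5  14. ]
 [625.7 358.1  14. ]
 [582.6 325.5  14. ]
 [589.9 398.6  14. ]]
[[0 0 1 1 1 1 1 1 1 1 1 1 1 1 1 1 1 1 1 0]
 [0 1 1 1 1 1 1 1 1 1 1 1 1 1 1 1 1 1 1 0]
 [0 1 0 1 1 1 1 1 1 1 1 1 1 1 1 1 1 0 1 0]
 [0 1 1 1 1 1 1 1 1 1 1 1 1 1 1 1 1 1 1 0]
 [0 0 1 1 1 1 1 1 1 1 1 1 1 1 1 1 1 1 1 0]
 [0 0 1 1 1 1 1 1 1 1 1 1 1 1 1 1 1 1 0 0]
 [0 0 0 0 1 1 1 1 1 1 1 1 1 1 1 1 1 0 0 0]
 [0 0 0 0 0 1 1 1 1 1 1 1 1 1 1 0 0 0 0 0]
 [0 0 0 0 0 0 0 0 0 0 0 0 0 0 0 0 0 0 0 0]
 [0 0 0 0 0 0 0 0 0 0 0 0 0 0 0 0 0 0 0 0]
 [0 0 0 0 0 0 0 0 0 0 0 0 0 0 0 0 0 0 0 0]
 [0 0 0 0 0 0 0 0 0 0 0 0 0 0 0 0 0 0 0 0]
 [0 0 0 0 0 0 0 0 0 0 0 0 0 0 0 0 0 0 0 0]
 [0 0 0 0 0 0 0 0 0 0 0 0 0 0 0 0 0 0 0 0]]
[[445.2 371.3  14. ]
 [516.3 363.6  14. ]]
```

Call:
{"fn": "send_rows", "kwargs": {"motion": [[[4, -1, -45, 0, 0, 0, 44], [0, 0, -45, 0, 0, 0, 44], [0, 0, -25, 0, 0, 0, 44], [0, 0, -9, 0, 0, 0, 44], [0, 0, -4, 0, 0, 0, 44], [0, 0, 0, 0, 0, 0, 44]]]}}

```text
time: 33.6
tcp_pos: [0.5898, 0.3618, 0.0215]
tool_rot: [0.049, 0.999, 0.001, 0.001]
force: [0.7, -0.3, -0.1]
grip_width: 0.513
gripper_force: 0.0
```

Call:
{"fn": "send_rows", "kwargs": {"motion": [[[0, 0, 0, 0, 0, 0, 10], [0, 0, 0, 0, 0, 0, 10], [0, 0, 0, 0, 0, 0, 10], [0, 0, 0, 0, 0, 0, 10], [0, 0, 0, 0, 0, 0, 10], [0, 0, 0, 0, 0, 0, 10]]], "newtons": 50}}

```text
time: 34.2
tcp_pos: [0.59, 0.3626, 0.0225]
tool_rot: [0.049, 0.999, 0.001, 0.002]
force: [-0.9, -0.1, 6.4]
grip_width: 0.233
gripper_force: 49.0
```

Call:
{"fn": "send_rows", "kwargs": {"motion": [[[0, 0, 10, 0, 0, 0, 10], [0, 0, 30, 0, 0, 0, 10], [0, 0, 40, 0, 0, 0, 10], [0, 0, 40, 0, 0, 0, 10], [0, 0, 10, 0, 0, 0, 10], [0, 0, 0, 0, 0, 0, 10], [0, 0, 0, 0, 0, 0, 10]]]}}

```text
time: 34.9
tcp_pos: [0.588, 0.3617, 0.1488]
tool_rot: [0.049, 0.999, -0.0, -0.001]
force: [-1.3, -0.7, -1.4]
grip_width: 0.231
gripper_force: 49.0
```

```bash
python3 - <<'E'
from jar import *
o,im,C=look("w21",[],.01)
z=o["tcp_pos"][2]
for c in blobs(im,C):
    print(c.mean(0).round(),cv2.boundingRect(c),"lid held",rimfit(c,C,z-.002,36,-100))
E
```

```text
34.9 tcp [588.  361.7 148.8] yaw_y 84.36 w 19.7 F [-1.3 -0.7 -1.4]
[291. 251.] (252, 193, 90, 115) lid held (array([580.1, 369.2,  26.7]), np.float64(7.93))
[506. 267.] (410, 137, 150, 267) lid held (array([602.3, 488.1,  57.7]), np.float64(18.43))
[260.  79.] (233, 40, 68, 82) lid held (array([494.9, 365.9,  12.4]), np.float64(3.25))
```

Call:
{"fn": "send_rows", "kwargs": {"motion": [[[6, -43, 0, 0, 0, 0, 10], [6, -43, 0, 0, 0, 0, 10], [6, -43, 0, 0, 0, 0, 10], [6, -43, 0, 0, 0, 0, 10], [6, -43, 0, 0, 0, 0, 10], [6, -43, 0, 0, 0, 0, 10], [6, -43, 0, 0, 0, 0, 10], [6, -43, 0, 0, 0, 0, 10]]]}}

```text
time: 35.75
tcp_pos: [0.6357, 0.0161, 0.1481]
tool_rot: [0.049, 0.999, -0.0, -0.002]
force: [0.2, 0.5, -0.2]
grip_width: 0.236
gripper_force: 49.0
```

Call:
{"fn": "send_rows", "kwargs": {"motion": [[[6, -43, 0, 0, 0, 0, 10], [6, -43, 0, 0, 0, 0, 10], [6, -43, 0, 0, 0, 0, 10], [5, -43, 0, 0, 0, 0, 10], [0, 0, -10, 0, 0, 0, 10], [0, 0, -8, 0, 0, 0, 10], [0, 0, 0, 0, 0, 0, 10], [0, 0, 0, 0, 0, 0, 10]]]}}

```text
time: 36.55
tcp_pos: [0.6595, -0.153, 0.1314]
tool_rot: [0.048, 0.999, -0.0, -0.001]
force: [0.2, -0.6, -0.1]
grip_width: 0.23
gripper_force: 49.1
```

```bash
python3 - <<'E'
from jar import *
o,im,C=look("w22",[],.01)
E
```

```text
36.55 tcp [ 659.5 -153.   131.4] yaw_y 84.46 w 19.6 F [ 0.2 -0.6 -0.1]
```

Call:
{"fn": "send_rows", "kwargs": {"motion": [[[1, -2, -4, 0, 0, 0, 10], [0, 0, -3, 0, 0, 0, 10], [0, 0, -2, 0, 0, 0, 10], [0, 0, -2, 0, 0, 0, 10], [0, 0, 0, 0, 0, 0, 10], [0, 0, 0, 0, 0, 0, 10]]]}}

```text
time: 37.2
tcp_pos: [0.6608, -0.1562, 0.1212]
tool_rot: [0.049, 0.999, -0.0, 0.0]
force: [0.3, -0.1, -1.1]
grip_width: 0.23
gripper_force: 49.1
```

Call:
{"fn": "send_rows", "kwargs": {"motion": [[[0, 0, -2, 0, 0, 0, 10], [0, 0, -1, 0, 0, 0, 10], [0, 0, 0, 0, 0, 0, 10], [0, 0, 0, 0, 0, 0, 10]]]}}

```text
time: 37.6
tcp_pos: [0.6608, -0.1561, 0.1181]
tool_rot: [0.049, 0.999, -0.0, -0.0]
force: [0.8, -0.6, -0.8]
grip_width: 0.226
gripper_force: 49.1
```

Call:
{"fn": "send_rows", "kwargs": {"motion": [[[0, 0, -1, 0, 0, 0, 10], [0, 0, -1, 0, 0, 0, 10], [0, 0, 0, 0, 0, 0, 10], [0, 0, 0, 0, 0, 0, 10]]]}}

```text
time: 38.0
tcp_pos: [0.6609, -0.1562, 0.1165]
tool_rot: [0.049, 0.999, -0.0, 0.0]
force: [-0.7, -0.6, 2.4]
grip_width: 0.23
gripper_force: 49.3
```

Call:
{"fn": "send_rows", "kwargs": {"motion": [[[0, 0, -1, 0, 0, 0, 10], [0, 0, 0, 0, 0, 0, 10], [0, 0, 0, 0, 0, 0, 30], [0, 0, 0, 0, 0, 0, 40], [0, 0, 0, 0, 0, 0, 44], [0, 0, 15, 0, 0, 0, 44], [0, 0, 30, 0, 0, 0, 44], [-5, 0, 30, 0, 0, 0, 44]]]}}

```text
time: 38.8
tcp_pos: [0.6556, -0.1561, 0.1899]
tool_rot: [0.049, 0.999, -0.0, -0.001]
force: [0.2, -0.0, 0.5]
grip_width: 0.519
gripper_force: 0.0
```

Call:
{"fn": "send_rows", "kwargs": {"motion": [[[-15, 43, 0, 0, 0, 0, 44], [-15, 43, 0, 0, 0, 0, 44], [-15, 43, 0, 0, 0, 0, 44], [-15, 43, 0, 0, 0, 0, 44], [-15, 43, 0, 0, 0, 0, 44], [-15, 43, 0, 0, 0, 0, 44], [-15, 43, 0, 0, 0, 0, 44], [-15, 43, 0, 0, 0, 0, 44]]]}}

```text
time: 39.6
tcp_pos: [0.5349, 0.1895, 0.1902]
tool_rot: [0.049, 0.999, 0.0, 0.0]
force: [0.6, 1.1, 0.2]
grip_width: 0.514
gripper_force: 0.0
```

Call:
{"fn": "send_rows", "kwargs": {"motion": [[[-15, 44, -10, 0, 0, 0, 44], [-15, 44, -10, 0, 0, 0, 44], [-14, 44, -10, 0, 0, 0, 44], [-13, 44, -10, 0, 0, 0, 44], [0, 0, 0, 0, 0, 0, 44], [0, 0, 0, 0, 0, 0, 44]]]}}

```text
time: 40.2
tcp_pos: [0.4782, 0.3646, 0.1494]
tool_rot: [0.048, 0.999, -0.001, -0.0]
force: [-0.4, -0.4, 0.6]
grip_width: 0.513
gripper_force: 0.0
```

```bash
python3 - <<'E'
from jar import *
o,im,C=look("w23",[],.01); print(o["joint_pos"].round(2))
for c in blobs(im,C):
    x,y,w,h=cv2.boundingRect(c)
    print(c.mean(0).round(),(x,y,w,h),"lid",rimfit(c,C,.014,36,-100),(plane(C,[(x+w/2,y-.5),(x+w/2,y+h-.5),(x-.5,y+h/2),(x+w-.5,y+h/2)],.014)*1000).round(1).tolist() if w<100 else "")
E
```

```text
40.2 tcp [478.2 364.6 149.4] yaw_y 84.49 w 43.8 F [-0.4 -0.4  0.6]
[ 0.91  0.39  0.09  0.   -1.27 -2.58]
[517. 322.] (435, 266, 125, 136) lid (array([650.4, 602.3,  75. ]), np.float64(22.38)) 
[282. 197.] (246, 164, 72, 70) lid (array([478.9, 366.1,  35.3]), np.float64(0.78)) [[443.8, 370.5, 14.0], [515.1, 363.6, 14.0], [475.2, 331.2, 14.0], [482.1, 402.0, 14.0]]
```

Lid centre (479, 366.5). I grip a little lower this time.

Call:
{"fn": "send_rows", "kwargs": {"motion": [[[1, 2, -45, 0, 0, 0, 44], [0, 0, -45, 0, 0, 0, 44], [0, 0, -25, 0, 0, 0, 44], [0, 0, -9, 0, 0, 0, 44], [0, 0, -5, 0, 0, 0, 44], [0, 0, 0, 0, 0, 0, 44]]]}}

```text
time: 40.85
tcp_pos: [0.4808, 0.366, 0.0223]
tool_rot: [0.049, 0.999, 0.001, 0.001]
force: [-0.1, -0.4, -0.1]
grip_width: 0.511
gripper_force: 0.0
```

Call:
{"fn": "send_rows", "kwargs": {"motion": [[[0, 0, 0, 0, 0, 0, 10], [0, 0, 0, 0, 0, 0, 10], [0, 0, 0, 0, 0, 0, 10], [0, 0, 0, 0, 0, 0, 10], [0, 0, 0, 0, 0, 0, 10], [0, 0, 0, 0, 0, 0, 10]]], "newtons": 50}}

```text
time: 41.45
tcp_pos: [0.4808, 0.3667, 0.0231]
tool_rot: [0.049, 0.999, 0.001, 0.001]
force: [0.1, -1.0, 6.5]
grip_width: 0.226
gripper_force: 48.9
```

Call:
{"fn": "send_rows", "kwargs": {"motion": [[[0, 0, 10, 0, 0, 0, 10], [0, 0, 30, 0, 0, 0, 10], [0, 0, 40, 0, 0, 0, 10], [0, 0, 40, 0, 0, 0, 10], [0, 0, 10, 0, 0, 0, 10], [0, 0, 0, 0, 0, 0, 10], [0, 0, 0, 0, 0, 0, 10]]]}}

```text
time: 42.15
tcp_pos: [0.479, 0.3655, 0.1501]
tool_rot: [0.049, 0.999, -0.0, -0.001]
force: [0.1, -0.2, -1.4]
grip_width: 0.229
gripper_force: 49.0
```

Call:
{"fn": "send_rows", "kwargs": {"motion": [[[-3, -45, 0, 0, 0, 0, 10], [-3, -45, 0, 0, 0, 0, 10], [-3, -45, 0, 0, 0, 0, 10], [-3, -45, 0, 0, 0, 0, 10], [-3, -45, 0, 0, 0, 0, 10], [-3, -45, 0, 0, 0, 0, 10], [-3, -45, 0, 0, 0, 0, 10], [-3, -45, 0, 0, 0, 0, 10]]]}}

```text
time: 42.95
tcp_pos: [0.4541, 0.004, 0.1494]
tool_rot: [0.049, 0.999, -0.0, -0.002]
force: [2.1, 0.5, -1.4]
grip_width: 0.23
gripper_force: 49.1
```

Call:
{"fn": "send_rows", "kwargs": {"motion": [[[-3, -45, 0, 0, 0, 0, 10], [-3, -45, 0, 0, 0, 0, 10], [-5, -42, 0, 0, 0, 0, 10], [0, 0, -10, 0, 0, 0, 10], [0, 0, -8, 0, 0, 0, 10], [0, 0, 0, 0, 0, 0, 10], [0, 0, 0, 0, 0, 0, 10]]]}}

```text
time: 43.65
tcp_pos: [0.4445, -0.1253, 0.1325]
tool_rot: [0.048, 0.999, -0.0, -0.001]
force: [0.0, 1.1, -0.9]
grip_width: 0.231
gripper_force: 49.2
```

Call:
{"fn": "send_rows", "kwargs": {"motion": [[[0, 0, -4, 0, 0, 0, 10], [0, 0, -3, 0, 0, 0, 10], [0, 0, -2, 0, 0, 0, 10], [0, 0, -2, 0, 0, 0, 10], [0, 0, 0, 0, 0, 0, 10], [0, 0, 0, 0, 0, 0, 10]]]}}

```text
time: 44.25
tcp_pos: [0.4449, -0.1261, 0.1222]
tool_rot: [0.049, 0.999, -0.0, 0.0]
force: [0.1, 0.3, -0.4]
grip_width: 0.233
gripper_force: 49.2
```

Call:
{"fn": "send_rows", "kwargs": {"motion": [[[0, 0, -2, 0, 0, 0, 10], [0, 0, -1, 0, 0, 0, 10], [0, 0, -1, 0, 0, 0, 10], [0, 0, 0, 0, 0, 0, 10]]]}}

```text
time: 44.65
tcp_pos: [0.4447, -0.1261, 0.118]
tool_rot: [0.049, 0.999, 0.0, -0.0]
force: [0.0, 0.5, -1.2]
grip_width: 0.231
gripper_force: 49.2
```

Call:
{"fn": "send_rows", "kwargs": {"motion": [[[0, 0, -1, 0, 0, 0, 10], [0, 0, 0, 0, 0, 0, 10], [0, 0, 0, 0, 0, 0, 10]]]}}

```text
time: 44.95
tcp_pos: [0.4449, -0.1261, 0.1172]
tool_rot: [0.049, 0.999, -0.0, 0.0]
force: [-0.1, 1.0, -1.3]
grip_width: 0.23
gripper_force: 49.3
```

Almost down. One or two more millimetres, then release, retreat and view.

Call:
{"fn": "send_rows", "kwargs": {"motion": [[[0, 0, -1, 0, 0, 0, 10], [0, 0, 0, 0, 0, 0, 10], [0, 0, -1, 0, 0, 0, 10], [0, 0, 0, 0, 0, 0, 10]]]}}

```text
time: 45.35
tcp_pos: [0.4458, -0.1264, 0.1172]
tool_rot: [0.049, 0.999, -0.0, 0.001]
force: [-3.6, 1.4, 12.6]
grip_width: 0.229
gripper_force: 50.4
```

Call:
{"fn": "send_rows", "kwargs": {"motion": [[[0, 0, 0, 0, 0, 0, 10], [0, 0, 0, 0, 0, 0, 30], [0, 0, 0, 0, 0, 0, 40], [0, 0, 0, 0, 0, 0, 44], [0, 0, 15, 0, 0, 0, 44], [0, 0, 30, 0, 0, 0, 44], [0, 10, 40, 0, 0, 0, 44], [-20, 45, 0, 0, 0, 0, 44]]]}}

```text
time: 46.15
tcp_pos: [0.4291, -0.0727, 0.2049]
tool_rot: [0.051, 0.999, -0.001, 0.005]
force: [1.0, 1.7, -0.7]
grip_width: 0.516
gripper_force: 0.0
```

Call:
{"fn": "send_rows", "kwargs": {"motion": [[[-10, 45, 0, 0, 0, 0, 44], [0, 45, 20, 0, 0, 0, 44], [0, 45, 20, 0, 0, 0, 44], [0, 45, 20, 0, 0, 0, 44], [0, 45, 0, 0, 0, 0, 44], [0, 45, 0, 0, 0, 0, 44], [0, 0, 0, 0, 0, 0, 44]]]}}

```text
time: 46.85
tcp_pos: [0.4144, 0.203, 0.259]
tool_rot: [0.047, 0.999, -0.0, -0.001]
force: [0.4, -0.3, 0.8]
grip_width: 0.518
gripper_force: 0.0
```

```bash
python3 - <<'E'
from look import *
a=read_camera("scene")[170:290,80:270,::-1]; b=read_camera("side")[100:220,190:380,::-1]
a=cv2.resize(a,None,fx=2.1,fy=2.5*.84,interpolation=cv2.INTER_CUBIC); b=cv2.resize(b,(a.shape[1],a.shape[0]),interpolation=cv2.INTER_CUBIC)
c=np.hstack([a,b]); print(c.shape); cv2.imwrite("pics/end.png",cv2.resize(c,(798,int(c.shape[0]*798/c.shape[1]))))
E
```

```text
(252, 798, 3)
```

View pics/end.png

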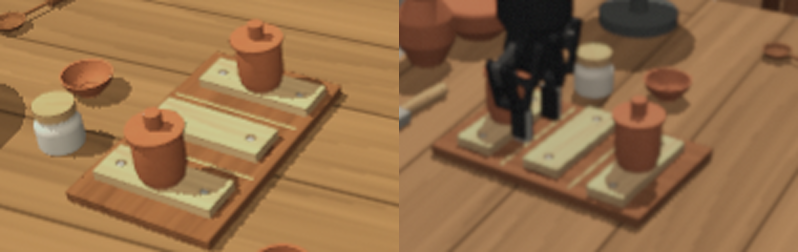

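The final view shows both jars lidded level, at scene-crop (257,55) and (157,145). All three boards are flat, and the pot and dish are where they were. Handing in.

```bash
python3 -c "
from plant import *
print(finish_job())"
```

```text
the job is handed in; nothing more can be done
None
```

I seated all three boards on the rack, stood one jar in the middle of each of the two outer boards and set a lid fully down on each jar; the glaze pot and bowl were left alone, and the job was handed in after about 47 s of robot time, with no verdict returned.

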